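Slide the well plate home under the microscope

TASK

The white six-well plate has been set down on the microscope's base. Without lifting or tipping it, slide it under the lens, past the sprung roller, until it lies flat, flush along the fence and fully home against the end stop. Bring it up to the stop gently, do not bump the optical head, and leave everything else where it is.

Things in the scene. Friction and masses are not known exactly. Their poses are not given: they have to be found in the camera images.
- stand: Fixed microscope stand: grey flat base, its top 20 mm above the bench, steel column at the -y end. Origin on the bench below the lens axis; own +x points across the base to the fence, +y along the base to its open end, where the plate was set down. In this frame the base spans x -125 to 105, y -220 to 250 mm. A plate flush on the fence has its centre at x = 0, long sides along y.
- fence_mid (a point): The fence: fixed straight aluminium bar along the stand's y, 12 mm wide, 14 mm high above the base, 315 mm long (y -75 to 240 mm in the stand's frame). This point: the middle of its plate-side face's length, at the base's top, 42.75 mm to +x of the lens axis; the face looks to the stand's -x.
- plate: White open six-well plate with seeds in it, loose, 85.5 (own x) by 128 (own y) by 20 mm high, corners cut at 45 degrees over 8 mm, solid to push on all sides, about 0.18 kg, friction about 0.6; too wide to grasp. Origin: underside centre. It starts near the open end, its centre 15 to 40 mm short (-x) of the flush line, turned up to 15 degrees; own +y is roughly the stand's +y.
- end_stop: End stop: aluminium block 66 mm wide, 16 thick, 14 high with two thumb screws on top (to 24 mm), locked across the path on the column side of the lens; its setting differs by up to 15 mm either way. Origin: middle of its face at the base's top; the face looks along its own +y (axes as the stand's). The plate is home when its -y end (64 mm from its centre) meets this face. Rigid.
- head: Fixed optical head overhanging the path. Origin: centre of the front lens, 95 mm above the base. The ring light round it is 92 mm across, its underside 87 mm above the base; the white body above is 92 to 104 mm across, zoom knobs reach 64 mm from the axis along the stand's y. With the plate home, its trailing end is only 49 to 79 mm from the lens axis: an upright gripper fouls the head, so tilt it.
- roller_axis (a point): Axis of the black free-turning roller (18 mm across, 3.5 to 17 mm above the base; this point is 10.5 mm above it) on a sprung steel arm on the path's -x side. At rest it reaches 6 mm into the path; the plate's cut corner pushes it aside (1 to 2 N) and it then presses the plate to the fence. Sliding the plate past takes 4 to 10 N; the end stop is a much harder rise.
- forceps: Steel forceps 115 mm long lying on the base by the -x edge near the column. Leave alone.
- lens_cap: Black lens cap, 42 mm across, 14 mm high, on the base behind the fence near the column. Leave alone.
- pen: Grey marker pen with a black cap, 140 mm, on the bench in front of the robot. Leave alone.
- fine_plate: Clear low plate with 96 small wells, 128 x 85.5 x 14 mm, on the bench to the robot's right. Leave alone.
- petri: Clear round dish, 91 mm across, 16 mm high, on the bench to the left, beyond the base's open end. Leave alone.
- jar0: Amber jar with black lid, 66 mm across, 85 mm tall, on the bench to the robot's right. Leave alone.
- jar1: Another such jar, on the bench to the robot's left. Leave alone.

How it is judged:
On the way:
1. the plate reaches under the lens along the fence, having passed the roller (y of plate in the frame of stand below 0.075 m and x of plate in the frame of stand above -0.006 m).
At the end, for the whole second after the job is handed in: The plate lies flat on the base (within 2 mm and 0.02 rad), at rest, its long side flush along the fence (within 1.8 mm and 0.02 rad) and its leading end within 1.5 mm of the end stop's face (y of plate in the frame of end_stop between 0.0615 and 0.0655 m and x of plate in the frame of stand between -0.0018 and 0.002 m and angle between the y axis of plate and the y axis of stand, either way round below 0.02 rad and angle between plate's own z axis and vertical below 0.02 rad and z of plate in the frame of stand between 0.018 and 0.022 m and linear speed of plate below 0.01 m/s); the robot touches nothing.
It fails at once if the plate is lifted more than 8 mm off the base or tipped by more than 0.12 rad (z of plate in the frame of stand above 0.028 m or angle between plate's own z axis and vertical above 0.12 rad).
It fails at once if the plate is rammed against the end stop (more than 25 N) (contact force between plate and end_stop above 25 N).
It fails at once if the optical head is bumped (more than 3 N) (contact force between anything else and head above 3 N).
It fails at once if the end stop is shoved out of its setting (more than 3 mm) (distance of end_stop from where it was at the start of the episode above 0.003 m).
It fails at once if a bystander is moved by more than 15 mm (distance of any of forceps, lens_cap, pen, fine_plate, petri, jar0, jar1 from where it was at the start of the episode above 0.015 m).
It also fails if it takes over 50 s, if anything falls off the work surface, if the arm or the gripper's body presses on something with over 40 N, if the wrist force passes 120 N, or if a joint passes its speed limit or range.

ROBOT

A 7-joint arm with a two-finger parallel gripper is mounted at the origin on the work surface. World frame = base frame: x ahead of the robot, y to its left, z up, the work surface at z = 0. Lengths are in m, angles in rad, forces in N, time in s.
With the tool pointing down it reaches from about 0.35 to 0.9 m from the base axis. Payload 8.1 kg.
Tool frame: the origin (TCP) lies on the centre line of the jaws, within the pads' length; the fingertips stand 14 mm ahead of it and the grasp point (between the pads) lies 5 mm behind it; z points along the fingers, y is the direction in which the jaws open and shut (so a half turn about z gives the same grasp; the last joint's range is limited). The gripper opens to 92 mm and grips with 3 to 60 N. Pads are 19 mm wide; open, the fingers measure 130 mm over their backs; the gripper's body (75 mm by 190 mm) begins 47 mm behind the grasp point.
Start: joints at [-1.326, 0.434, 0.025, 1.573, -0.012, 1.134, -0.075], TCP at [0.213, 0.588, 0.241] pointing down, gripper open.
Joint ranges: [-2.62, 2.62], [-0.44, 2.09], [-1.27, 1.32], [0.08, 2.57], [-1.32, 4.46], [0.12, 2], [-2.74, 2.74]. Speed limits (rad/s): [2.22, 2.22, 3.01, 3.01, 3.14, 3.14, 3.14].

INTERFACE

Orientations are given as a rotation vector (axis times angle).
In Python, from cell import observe, eyes, arm gives the robot as it stands.
- The arm moves only by the tool step_arm, never from a script. Its argument "series" is a list that holds one entry, the list of rows, each a list of 5 numbers: the finger opening in m, from 0 to 0.0918, then the shift along the world's x, y, z in m, then the turn about the world's z in degrees. In form: [[[hand, dx, dy, dz, spin], ...]]. A call has 1 to 20 rows; each row is the pose to reach, as a shift and turn from the pose measured when the call began; what a row does not reach only later rows make up. A row lasts 1/12 s, in which the tool goes at most 41.7 mm and 7.16 degrees, less where a joint would pass 70% of its speed; a pose out of reach is approached as far as the arm can. A call with a gripper value outside its range is refused whole. The fingers move at their own pace and stop on an object; "squeeze" is the grip in N (left out, the last holds). Time passes only in rows, so rows that repeat a pose let the fingers close. It gives the time, the measured TCP pose, the force and the opening at its end, in the units of the state.
- observe(): the state, without advancing time (a new reading comes with each control period).
- eyes.get_image(name): name is "scene" or "side" or "wrist"; returns (picture, depth): 420x560x3 uint8, red, green, blue; 420x560 float32, m along the optical axis (not along the pixel's ray), 0 where there is no reading.
- eyes.camera_params(name): a dict with "intrinsics" (3x3 intrinsics, pixels), "position" and "attitude" of the camera in the world. Camera axes: x right, y down, z forward; pixel columns grow to the right and rows downward; lengths in m; the calibration is good to about 2 mm. A picture is of the moment at which its call begins: read the wrist's pose just before it. camera_params takes no time and is no camera call; for the wrist camera it gives the pose at the moment of the call.
- arm.sign_off(): hands the job in, once; it reports no verdict.
The state is a dict: "clock": time; "joints": joint angles; "dq": joint speeds; "joint_efforts": joint torques, N m; "position": TCP position; "ee_rot": TCP orientation; "force": force on the tool from outside, world axes, zero at the start; "ft_torque": the same for the moment, N m; "width": opening from 0.0 (shut) to 1.0 (fully open).
Only numpy, scipy, OpenCV 4.12 (cv2) and the standard library are available. Lean on these libraries where they do the work, as an engineer would, in place of code of your own. Each camera call takes 0.05 s, during which the arm holds its last target.

## Working session

There is one attempt and no reset: what is moved stays moved. The work goes in short steps, Python scripts to look and compute and a tool call to move; the robot and the scene stay as the last step left them, time stands still between calls to the robot, and variables do not carry over. Pictures are saved under pics/ and viewed, and the job is handed in when it is done.

Besides the shell and the picture viewer there is one more tool, called after "Call:" as name([rows], argument=value, ...), one row to a line, values as JSON. step_arm: Moves the arm, as the interface text tells. Its arguments: {"type":"object","properties":{"series":{"type":"array"},"squeeze":{"type":"number"}},"required":["series"]}

```bash
mkdir -p pics; ls
python3 - <<'E'
from cell import observe, eyes, arm
import cv2
s=observe();print(s)
for n in("scene","side","wrist"):
    p=eyes.camera_params(n);print(n,p)
    im,d=eyes.get_image(n);cv2.imwrite(f"pics/{n}0.png",im[:,:,::-1])
E
```

```text
pics
{'clock': 0.0, 'joints': array([-1.32559753,  0.43522829,  0.02494523,  1.57410085, -0.01160662,
        1.1339592 , -0.07508879]), 'dq': array([-0.00097194, -0.00069486, -0.00061984, -0.00040572, -0.00073372,
        0.00203675,  0.00049805]), 'joint_efforts': array([ 7.90473878e-04, -6.67847300e+01,  9.85505171e-01, -3.14457214e+01,
       -6.04988867e-02,  4.32220974e-02,  1.82953181e-04]), 'position': array([0.21288891, 0.58711425, 0.23993986]), 'ee_rot': array([-5.43602440e-01, -3.09405558e+00,  2.42515460e-03]), 'force': array([-0.08875251,  0.5449648 ,  0.28840438]), 'ft_torque': array([-0.01990861,  0.04852754,  0.01549526]), 'width': 1.0012340876558112}
scene {'intrinsics': array([[446.018126  ,   0.        , 273.34235578],
       [  0.        , 446.018126  , 208.71132225],
       [  0.        ,   0.        ,   1.        ]]), 'position': array([0.32336141, 0.69679143, 0.90476752]), 'attitude': array([-0.3566482 ,  2.80235875, -1.11859938])}
side {'intrinsics': array([[545.67370753,   0.        , 283.22315284],
       [  0.        , 545.67370753, 206.04271042],
       [  0.        ,   0.        ,   1.        ]]), 'position': array([-0.10838708, -0.05951294,  1.44701572]), 'attitude': array([-1.970079  ,  1.96931569, -0.45365074])}
wrist {'intrinsics': array([[300.30310791,   0.        , 272.71018394],
       [  0.        , 300.30310791, 209.26730985],
       [  0.        ,   0.        ,   1.        ]]), 'position': array([0.13764572, 0.61586532, 0.38357984]), 'attitude': array([2.36125761, 1.65721052, 0.24890699])}
```

View pics/scene0.png

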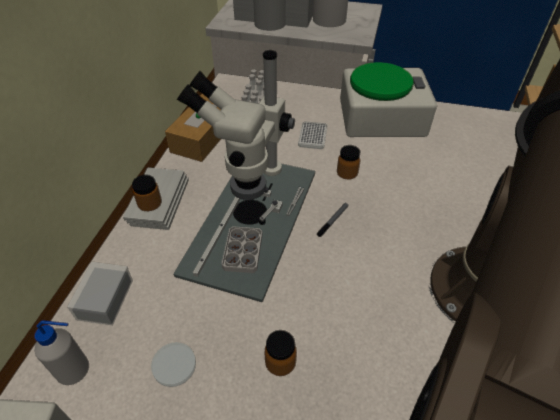

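View pics/side0.png

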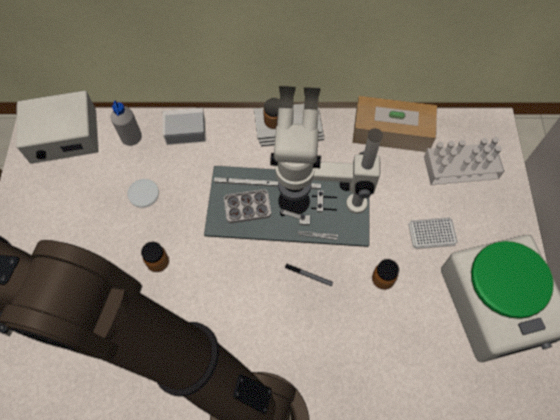

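View pics/wrist0.png

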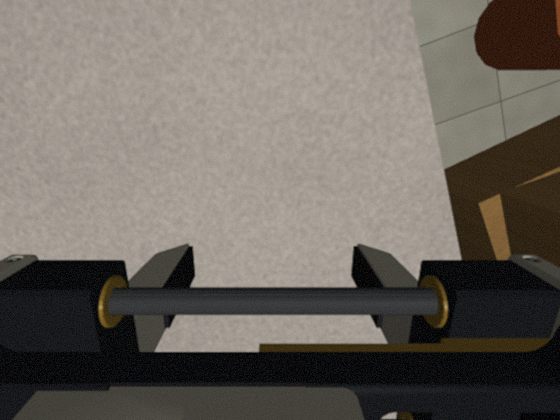

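The scene and side views show the base lying nearly along world y. The fence is on the far side, the plate towards the robot's left, and the column at -y. I'll enlarge both views to measure.

```bash
cat > h.py <<'E'
import numpy as np, cv2
from scipy.spatial.transform import Rotation as R
from cell import observe, eyes, arm
def pt(p,d,u,v):
    K=p["intrinsics"];z=d[int(round(v)),int(round(u))]
    return R.from_rotvec(p["attitude"]).apply(z*np.array([(u-K[0,2])/K[0,0],(v-K[1,2])/K[1,1],1]))+p["position"]
def onz(p,u,v,z):
    K=p["intrinsics"];r=R.from_rotvec(p["attitude"]).apply(np.array([(u-K[0,2])/K[0,0],(v-K[1,2])/K[1,1],1]))
    return p["position"]+r*(z-p["position"][2])/r[2]
def proj(p,P):
    K=p["intrinsics"];c=R.from_rotvec(p["attitude"]).inv().apply(np.atleast_2d(P)-p["position"])
    return np.c_[K[0,0]*c[:,0]/c[:,2]+K[0,2],K[1,1]*c[:,1]/c[:,2]+K[1,2]]
def crop(im,u0,u1,v0,v1,s,f):
    cv2.imwrite(f,cv2.resize(im[v0:v1,u0:u1,::-1],None,fx=s,fy=s,interpolation=cv2.INTER_CUBIC))
E
python3 - <<'E'
from h import *
im,d=eyes.get_image("side");crop(im,195,385,155,255,4.2,"pics/sideA.png")
im,d=eyes.get_image("scene");crop(im,170,325,150,300,4,"pics/sceneA.png")
E
```

```text
(no output)
```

View pics/sideA.png

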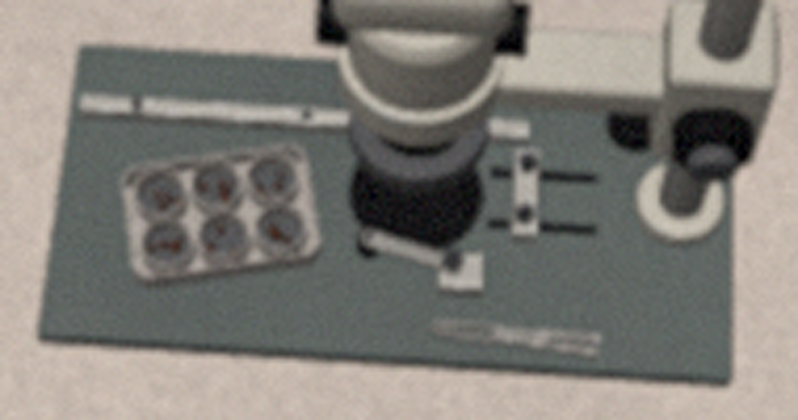

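View pics/sceneA.png

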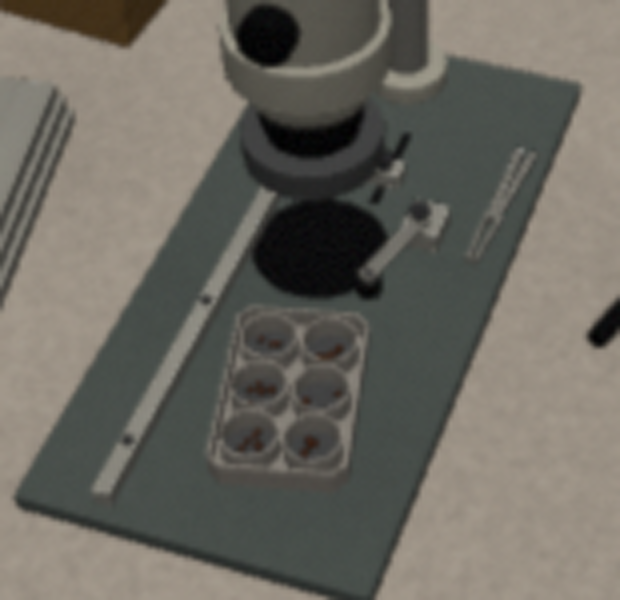

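```bash
cat > fit.py <<'E'
from h import *
from scipy.optimize import least_squares
ps,pc=eyes.camera_params("side"),eyes.camera_params("scene")
S=lambda U,V:((U+.5)/4.2-.5+195,(V+.5)/4.2-.5+155)
C=lambda U,V:((U+.5)/4-.5+170,(V+.5)/4-.5+150)
obs=[((105,250,20),S(80,46),ps),((-125,250,20),S(41,338),ps),((-125,-220,20),S(730,379),ps),((48.75,240,34),S(80,103),ps),((48.75,-75,34),S(530,129),ps),
((105,250,20),C(17,498),pc),((-125,250,20),C(371,597),pc),((-125,-220,20),C(580,87),pc),((48.75,240,34),C(104,491),pc)]
def W(q,P):
    c,s=np.cos(q[2]),np.sin(q[2]);P=np.atleast_2d(P)/1000.
    return np.c_[q[0]+c*P[:,0]-s*P[:,1],q[1]+s*P[:,0]+c*P[:,1],P[:,2]]
f=lambda q:np.concatenate([proj(p,W(q,P))[0]-o for P,o,p in obs])
r=least_squares(f,[.65,.05,0]);q=r.x
print(q,np.degrees(q[2]));print(np.round(r.fun.reshape(-1,2),1))
def st(P): 
    c,s=np.cos(q[2]),np.sin(q[2]);dx,dy=P[0]-q[0],P[1]-q[1]
    return np.round(1000*np.array([c*dx+s*dy,-s*dx+c*dy,P[2]]),1)
if __name__=="__main__":
    # end stop top: +y face top edge corners at z=34 ; side crop
    print("stop front top edge",st(onz(ps,*S(514,150),.034)),st(onz(ps,*S(513,234),.034)),"back",st(onz(ps,*S(538,150),.034)),st(onz(ps,*S(537,236),.034)))
    print("stop rail check")
    for n,U in dict(a=(122,180),b=(135,278),c=(320,250),d=(300,146)).items(): print("plate",n,st(onz(ps,*S(*U),.040)))
    for n,U in dict(fr=(366,318),fl=(240,308),bl=(209,470),br=(347,475)).items(): print("plateC",n,st(onz(pc,*C(*U),.040)))
    print("roller",st(onz(ps,*S(366,244),.037)),st(onz(pc,*C(368,285),.037)))
E
python3 fit.py
```

```text
[ 0.60334295 -0.09008561 -0.06475074] -3.7099438444710886
[[-0.4 -0.6]
 [-1.  -0. ]
 [ 1.2  0.3]
 [ 0.1  0.1]
 [-0.3  0. ]
 [-0.8 -0.5]
 [ 0.7  0.3]
 [ 0.6 -1.6]
 [-0.3  0.5]]
stop front top edge [ 31.7 -65.4  34. ] [-33.1 -67.2  34. ] back [ 32.8 -82.1  34. ] [-33.5 -83.6  34. ]
stop rail check
plate a [-12.3 203.1  40. ]
plate b [-85.4 186.   40. ]
plate c [-56.5  63.1  40. ]
plate d [22. 83. 40.]
plateC fr [-56.   66.8  40. ]
plateC fl [24.2 83.9 40. ]
plateC bl [ -7.  208.7  40. ]
plateC br [-86.5 186.6  40. ]
roller [-48.6  32.4  37. ] [-46.8  37.   37. ]
```

Run:
```python
from h import *
s=observe();print(np.round(R.from_rotvec(s["ee_rot"]).as_matrix(),3),s["clock"])
p=eyes.camera_params("side");
im,d=eyes.get_image("side")
for n,u,v in [("petri",143,193),("jar1",153,256),("jar0",386,272),("head",300,115),("eyep",312,90),("col",372,140),("pen",310,275),("knobL",279,160),("knobR",320,160)]: print(n,np.round(pt(p,d,u,v),3))
```

```text
[[-0.94   0.341 -0.   ]
 [ 0.341  0.94  -0.001]
 [-0.    -0.001 -1.   ]] 0.25
petri [0.633 0.356 0.011]
jar1 [0.408 0.288 0.083]
jar0 [ 0.362 -0.328  0.086]
head [ 0.892 -0.111  0.04 ]
eyep [ 0.713 -0.128  0.395]
col [ 0.578 -0.263  0.385]
pen [ 0.38  -0.133  0.009]
knobL [ 0.568 -0.049  0.312]
knobR [ 0.594 -0.151  0.268]
```

Call:
step_arm([
  [[0.0,0,0,0.03,0],[0.0,0,0,0.06,0],[0.0,0,0,0.1,0],[0.0,0,0,0.14,0],[0.0,0,0,0.18,0],[0.0,0,0,0.22,0],[0.0,0,0,0.26,0],[0.0,0,0,0.3,0],[0.0,0,0,0.34,0],[0.0,0,0,0.38,0],[0.0,0,0,0.42,0],[0.0,0,0,0.46,0],[0.0,0,0,0.5,0],[0.0,0,0,0.5,0],[0.0,0,0,0.5,0]],
])

```text
clock: 1.55
position: [0.196, 0.5514, 0.6633]
ee_rot: [0.551, 3.085, 0.162]
force: [-0.5, 1.5, -1.1]
width: 0.009
```

Run:
```python
from h import *
s=observe();print(np.round(R.from_rotvec(s["ee_rot"]).as_matrix(),3),s["clock"],np.round(s["joints"],3))
```

```text
[[-0.938  0.345  0.021]
 [ 0.346  0.933  0.101]
 [ 0.015  0.102 -0.995]] 1.55 [-1.646  0.34   0.65   0.753 -0.26   2.001  0.06 ]
```

Call:
step_arm([
  [[0.0,0,0,-0.03,7],[0.0,0,0,-0.06,14],[0.0,0,0,-0.09,21],[0.0,0,0,-0.12,28],[0.0,0,0,-0.12,35],[0.0,0,0,-0.12,42],[0.0,0,0,-0.12,49],[0.0,0,0,-0.12,56],[0.0,0,0,-0.12,63],[0.0,0,0,-0.12,70],[0.0,0,0,-0.12,77],[0.0,0,0,-0.12,80],[0.0,0,0,-0.12,80]],
])

```text
clock: 2.63
position: [0.1958, 0.5507, 0.5424]
ee_rot: [1.534, -2.664, -0.122]
force: [1.3, 0.4, 0.7]
width: 0.003
```

Run:
```python
from h import *
s=observe();print(np.round(R.from_rotvec(s["ee_rot"]).as_matrix(),3),s["position"],s["clock"],np.round(s["joints"],3))
```

```text
[[-0.501 -0.86  -0.096]
 [-0.865  0.5    0.036]
 [ 0.017  0.101 -0.995]] [0.19582145 0.55066505 0.54241939] 2.6333 [-1.51   0.3    0.395  1.078 -0.222  1.788  1.437]
```

Call:
step_arm([
  [[0.0,0.01,0.02,0.04,0],[0.0,0.02,0.04,0.08,0],[0.0,0.03,0.06,0.12,0],[0.0,0.04,0.09,0.16,0],[0.0,0.05,0.12,0.2,0],[0.0,0.06,0.15,0.24,0],[0.0,0.07,0.18,0.28,0],[0.0,0.08,0.21,0.32,0],[0.0,0.08,0.21,0.36,0],[0.0,0.08,0.21,0.4,0]],
])

```text
clock: 3.47
position: [0.2316, 0.5862, 0.746]
ee_rot: [-1.389, 2.642, 0.526]
force: [-1.6, -0.6, 1.0]
width: 0.006
```

Run:
```python
from h import *
s=observe();print(np.round(R.from_rotvec(s["ee_rot"]).as_matrix(),3),s["position"],s["clock"],np.round(s["joints"],3))
```

```text
[[-0.575 -0.816 -0.063]
 [-0.777  0.521  0.352]
 [-0.254  0.251 -0.934]] [0.23158317 0.58619158 0.74598821] 3.4667 [-1.295  0.382  0.353  0.466 -0.42   2.003  1.318]
```

Call:
step_arm([
  [[0.0,0,0,-0.03,7],[0.0,0,0,-0.06,14],[0.0,0,0,-0.1,21],[0.0,0,0,-0.14,28],[0.0,0,0,-0.14,35],[0.0,0,0,-0.14,42],[0.0,0,0,-0.14,49],[0.0,0,0,-0.14,56],[0.0,0,0,-0.14,63],[0.0,0,0,-0.14,65]],
])

```text
clock: 4.3
position: [0.2287, 0.5869, 0.5955]
ee_rot: [2.55, -1.581, -0.522]
force: [-0.0, 0.7, -2.1]
width: 0.006
```

Run:
```python
from h import *
s=observe();print(np.round(R.from_rotvec(s["ee_rot"]).as_matrix(),3),s["position"],s["clock"],np.round(s["joints"],3))
```

```text
[[ 0.403 -0.851 -0.336]
 [-0.884 -0.458  0.098]
 [-0.237  0.258 -0.937]] [0.2286549  0.58693471 0.59551363] 4.3 [-1.002  0.484 -0.209  0.696 -0.285  1.991  2.299]
```

Call:
step_arm([
  [[0.0,0,0.01,0.04,0],[0.0,0,0.02,0.08,0],[0.0,0,0.03,0.12,0],[0.0,0,0.04,0.16,0],[0.0,0,0.05,0.2,0],[0.0,0,0.05,0.24,0],[0.0,0,0.05,0.24,0]],
])

```text
clock: 4.88
position: [0.2462, 0.5465, 0.738]
ee_rot: [-2.368, 1.734, 0.863]
force: [3.6, 4.1, -3.5]
width: 0.008
```

Run:
```python
from h import *
s=observe();print(np.round(R.from_rotvec(s["ee_rot"]).as_matrix(),3),s["position"],s["clock"],np.round(s["joints"],3))
```

```text
[[ 0.2   -0.899 -0.389]
 [-0.853 -0.355  0.382]
 [-0.482  0.256 -0.838]] [0.24617758 0.54645616 0.73800603] 4.8833 [-0.811  0.403 -0.258  0.542 -0.508  2.002  2.142]
```

Call:
step_arm([
  [[0.0,0,0,-0.04,7],[0.0,0,0,-0.08,14],[0.0,0,0,-0.12,21],[0.0,0,0,-0.16,25],[0.0,0,0,-0.2,25],[0.0,0,0,-0.24,25],[0.0,0,0,-0.24,25]],
])

```text
clock: 5.47
position: [0.2443, 0.5424, 0.4871]
ee_rot: [2.701, -1.195, -0.875]
force: [0.4, -0.3, -1.9]
width: 0.005
```

```bash
cat > s.py <<'E'
from h import *
s=observe();print(np.round(R.from_rotvec(s["ee_rot"]).as_matrix(),3),s["position"],s["clock"],np.round(s["joints"],3))
E
python3 s.py
```

```text
[[ 0.538 -0.662 -0.522]
 [-0.697 -0.697  0.166]
 [-0.474  0.274 -0.837]] [0.24431197 0.54242897 0.48706676] 5.4667 [-0.604  0.455 -0.554  1.137 -0.342  1.69   2.731]
```

Call:
step_arm([
  [[0.0,0,0,0.04,0],[0.0,0,0,0.08,0],[0.0,0,0,0.12,0],[0.0,0,0,0.16,0],[0.0,0,0,0.2,0],[0.0,0,0,0.24,0],[0.0,0,0,0.28,0],[0.0,0,0,0.3,0]],
])

```text
clock: 6.13
position: [0.3177, 0.5167, 0.6594]
ee_rot: [-2.582, 1.504, 0.83]
force: [-3.1, 0.2, -0.5]
width: 0.001
```

```bash
python3 s.py
```

```text
[[ 0.387 -0.818 -0.426]
 [-0.796 -0.529  0.293]
 [-0.465  0.226 -0.856]] [0.31770517 0.51670127 0.65943284] 6.1333 [-0.408  0.612 -1.268  0.61   0.137  2.003  2.215]
```

Call:
step_arm([
  [[0.0,0.01,-0.01,-0.02,-7],[0.0,0.02,-0.02,-0.04,-14],[0.0,0.03,-0.03,-0.06,-21],[0.0,0.04,-0.04,-0.08,-28],[0.0,0.05,-0.05,-0.1,-35],[0.0,0.06,-0.06,-0.12,-42],[0.0,0.07,-0.07,-0.14,-49],[0.0,0.08,-0.08,-0.16,-56],[0.0,0.09,-0.1,-0.18,-63],[0.0,0.1,-0.12,-0.2,-70],[0.0,0.1,-0.14,-0.22,-77],[0.0,0.1,-0.16,-0.22,-84],[0.0,0.1,-0.18,-0.22,-91],[0.0,0.1,-0.2,-0.22,-98],[0.0,0.1,-0.22,-0.22,-105],[0.0,0.1,-0.24,-0.22,-112],[0.0,0.1,-0.26,-0.22,-119],[0.0,0.1,-0.28,-0.22,-126],[0.0,0.1,-0.28,-0.22,-133],[0.0,0.1,-0.28,-0.22,-140]],
])

```text
clock: 7.8
position: [0.4175, 0.2372, 0.4433]
ee_rot: [0.454, 2.567, 0.204]
force: [0.4, 0.4, -0.7]
width: 0.009
```

```bash
python3 s.py
```

```text
[[-0.808  0.279  0.519]
 [ 0.357  0.932  0.055]
 [-0.468  0.23  -0.853]] [0.41745768 0.2371717  0.44332954] 7.8 [ 0.808 -0.434 -1.093  1.874 -0.317  0.938  0.987]
```

```bash
cat > tip.py <<'E'
from h import *
q=np.array([0.60334295,-0.09008561,-0.06475074])
Rs=R.from_euler("z",q[2])
def toS(P): return Rs.inv().apply(np.atleast_2d(P)-[q[0],q[1],.02])*1000
def toW(P): return Rs.apply(np.atleast_2d(P)/1000.)+[q[0],q[1],.02]
C=np.array([[a,b,14] for a in(-9.5,9.5) for b in(-19,19)])
B=np.array([[a,b,-52] for a in(-37.5,37.5) for b in(-95,95)])
def rep(Rm,pos):
    T=toS(pos)[0]
    f=lambda X:np.round(Rs.inv().apply(Rm.apply(X))+T,1)
    print("TCP",np.round(T,1));print("tip a,b -- -+ +- ++\n",f(C));print("body\n",f(B))
if __name__=="__main__":
    import sys
    s=observe();sp=float(sys.argv[1]) if len(sys.argv)>1 else 0
    rep(R.from_euler("z",sp,degrees=True)*R.from_rotvec(s["ee_rot"]),s["position"])
    print(s["clock"],np.round(s["force"],1))
E
python3 tip.py -71
```

```text
TCP [-206.7  314.5  423.3]
tip a,b -- -+ +- ++
 [[-221.7  297.8  411.5]
 [-184.9  301.7  420.2]
 [-221.4  314.6  402.6]
 [-184.6  318.5  411.3]]
body
 [[-312.3  295.4  463.4]
 [-128.5  315.   507.1]
 [-311.   361.7  428.2]
 [-127.2  381.2  472. ]]
7.8 [ 0.4  0.4 -0.7]
```

Call:
step_arm([
  [[0.0,0.006,-0.016,-0.033,-7],[0.0,0.012,-0.032,-0.066,-14],[0.0,0.018,-0.048,-0.1,-21],[0.0,0.024,-0.064,-0.133,-28],[0.0,0.03,-0.08,-0.166,-35],[0.0,0.037,-0.095,-0.2,-42],[0.0,0.044,-0.11,-0.23,-49],[0.0,0.051,-0.125,-0.26,-56],[0.0,0.058,-0.14,-0.29,-63],[0.0,0.064,-0.155,-0.32,-70],[0.0,0.069,-0.169,-0.34,-71],[0.0,0.069,-0.169,-0.36,-71],[0.0,0.069,-0.169,-0.36,-71],[0.0,0.069,-0.169,-0.36,-71]],
])

```text
clock: 8.97
position: [0.3229, -0.0126, 0.2776]
ee_rot: [1.865, 1.842, -0.194]
force: [0.2, 0.2, -0.9]
width: 0.003
```

```bash
python3 s.py; python3 tip.py
python3 - <<'E'
from h import *
im,d=eyes.get_image("scene");cv2.imwrite("pics/sc2.png",im[:,:,::-1])
im,d=eyes.get_image("wrist");cv2.imwrite("pics/wr2.png",im[:,:,::-1])
E
```

```text
[[ 0.071  0.967  0.247]
 [ 0.894  0.048 -0.445]
 [-0.442  0.252 -0.861]] [ 0.32290599 -0.01262915  0.27763489] 8.9667 [ 1.075 -0.439 -1.262  2.247  0.118  0.864 -0.276]
TCP [-284.9   59.1  257.6]
tip a,b -- -+ +- ++
 [[-299.4   42.5  245. ]
 [-262.9   46.7  254.6]
 [-299.2   59.6  236.6]
 [-262.6   63.8  246.2]]
body
 [[-391.    37.3  295. ]
 [-208.3   58.3  342.9]
 [-390.   104.6  261.9]
 [-207.3  125.5  309.8]]
8.9667 [ 0.2  0.2 -0.9]
```

View pics/sc2.png

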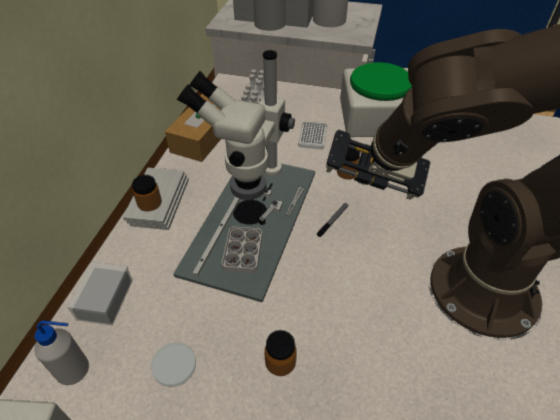

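View pics/wr2.png

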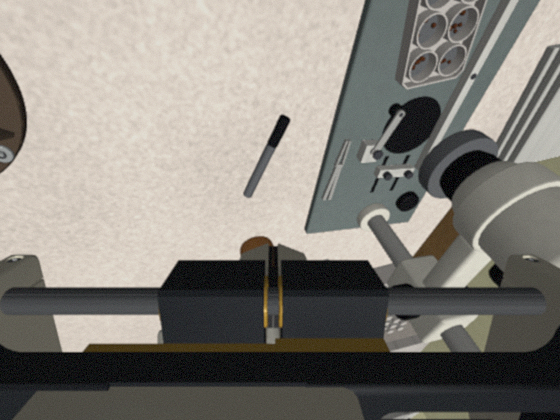

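Call:
step_arm([
  [[0.0,0.02,0.01,0,0],[0.0,0.04,0.02,0,0],[0.0,0.06,0.03,0,0],[0.0,0.08,0.04,0,0],[0.0,0.1,0.05,0,0],[0.0,0.12,0.06,0,0],[0.0,0.14,0.07,0,0],[0.0,0.164,0.08,0,0],[0.0,0.164,0.08,-0.02,0],[0.0,0.164,0.08,-0.05,0],[0.0,0.164,0.08,-0.08,0],[0.0,0.164,0.08,-0.08,0]],
])

```text
clock: 10.07
position: [0.3602, -0.0023, 0.3121]
ee_rot: [1.86, 1.855, -0.153]
force: [-0.7, -1.1, 0.3]
width: 0.001
```

```bash
python3 s.py; python3 tip.py
```

```text
[[ 0.063  0.962  0.267]
 [ 0.905  0.058 -0.422]
 [-0.421  0.268 -0.866]] [ 0.36015642 -0.00231325  0.31209659] 10.0667 [ 1.148 -0.438 -1.267  2.14   0.071  0.911 -0.178]
TCP [-248.4   71.9  292.1]
tip a,b -- -+ +- ++
 [[-262.4   55.3  278.9]
 [-226.1   59.9  289.1]
 [-262.4   72.5  270.9]
 [-226.    77.1  281.1]]
body
 [[-354.6   47.4  327.4]
 [-173.    70.2  378.4]
 [-354.3  115.4  295.9]
 [-172.7  138.3  346.9]]
10.0667 [-0.7 -1.1  0.3]
```

```bash
cat > fk.py <<'E'
from h import *
from scipy.optimize import least_squares
import itertools
D=[]
def add(Rm,p,j): D.append((np.array(Rm).reshape(3,3),np.array(p),np.array(j)))
add(R.from_rotvec([-5.43602440e-01,-3.09405558e+00,2.42515460e-03]).as_matrix(),[0.21288891,0.58711425,0.23993986],[-1.32559753,0.43522829,0.02494523,1.57410085,-0.01160662,1.1339592,-0.07508879])
add([-.938,.345,.021,.346,.933,.101,.015,.102,-.995],[.196,.5514,.6633],[-1.646,.34,.65,.753,-.26,2.001,.06])
add([-.501,-.86,-.096,-.865,.5,.036,.017,.101,-.995],[.19582,.55067,.54242],[-1.51,.3,.395,1.078,-.222,1.788,1.437])
add([-.575,-.816,-.063,-.777,.521,.352,-.254,.251,-.934],[.23158,.58619,.74599],[-1.295,.382,.353,.466,-.42,2.003,1.318])
add([.403,-.851,-.336,-.884,-.458,.098,-.237,.258,-.937],[.22865,.58693,.59551],[-1.002,.484,-.209,.696,-.285,1.991,2.299])
add([.2,-.899,-.389,-.853,-.355,.382,-.482,.256,-.838],[.24618,.54646,.738],[-.811,.403,-.258,.542,-.508,2.002,2.142])
add([.538,-.662,-.522,-.697,-.697,.166,-.474,.274,-.837],[.24431,.54243,.48707],[-.604,.455,-.554,1.137,-.342,1.69,2.731])
add([.387,-.818,-.426,-.796,-.529,.293,-.465,.226,-.856],[.3177,.5167,.65943],[-.408,.612,-1.268,.61,.137,2.003,2.215])
add([-.808,.279,.519,.357,.932,.055,-.468,.23,-.853],[.41746,.23717,.44333],[.808,-.434,-1.093,1.874,-.317,.938,.987])
add([.071,.967,.247,.894,.048,-.445,-.442,.252,-.861],[.3229,-.01263,.27763],[1.075,-.439,-1.262,2.247,.118,.864,-.276])
add([.063,.962,.267,.905,.058,-.422,-.421,.268,-.866],[.36016,-.00231,.3121],[1.148,-.438,-1.267,2.14,.071,.911,-.178])
def fk(p,sg,j):
    z=lambda a:R.from_euler("z",a).as_matrix();y=lambda a:R.from_euler("y",a).as_matrix()
    o=p[9:]
    M=z(sg[0]*j[0]+o[0]);P=np.array([0,0,p[0]])
    M=M@y(j[1]+o[2]);P=P+M@[p[1],0,p[2]]
    M=M@z(sg[1]*j[2]+o[3])@y(j[3]+o[4]);P=P+M@[p[3],0,p[4]]
    M=M@z(sg[2]*j[4]+o[5])@y(j[5]+o[6]);P=P+M@[p[5],0,p[6]]
    M=M@z(sg[3]*j[6]+o[1]);P=P+M@[p[8],0,p[7]]
    return M,P
def res(p,sg):
    r=[]
    for Rm,x,j in D:
        M,P=fk(p,sg,j);r+=[(P-x)*3,(M-Rm).ravel()*.5]
    return np.concatenate(r)
if __name__=="__main__":
    best=[]
    for sg in itertools.product([1,-1],repeat=4):
      for o7 in(0,np.pi/2,np.pi,-np.pi/2):
        r=least_squares(res,[.35,0,.35,0,.35,0,.1,.1,0,0,o7,0,0,0,0,0],args=(sg,))
        best.append((r.cost,sg,r.x))
    best.sort(key=lambda b:b[0])
    for b in best[:3]: print(b[0],b[1],np.round(b[2],3))
    np.savez("fk.npz",p=best[0][2],sg=best[0][1])
    for Rm,x,j in D:
        M,P=fk(best[0][2],best[0][1],j);print(np.round((P-x)*1000,1),round(np.abs(M-Rm).max(),3))
E
python3 fk.py
```

```text
0.010519172632385105 (-1, -1, 1, -1) [ 2.5100e-01  9.0000e-03  5.5900e-01 -2.7000e-02 -4.2100e-01  8.0000e-03
  2.5974e+01 -2.5653e+01 -7.0000e-03 -5.8000e-02  1.5120e+00 -7.0000e-03
 -1.3000e-02 -3.1680e+00 -1.0000e-02  3.1800e+00]
0.010519172632385436 (-1, -1, -1, -1) [ 0.251  0.009  0.559  0.027  0.421  0.008  5.581 -5.259 -0.007 -0.058
  1.512 -0.007 -0.013 -0.027  0.01   0.039]
0.010519172632386577 (-1, -1, -1, -1) [ 2.5100e-01  9.0000e-03  5.5900e-01  2.7000e-02  4.2100e-01  8.0000e-03
 -2.8530e+01  2.8851e+01 -7.0000e-03 -5.8000e-02  1.5120e+00 -7.0000e-03
 -1.3000e-02 -2.7000e-02  1.0000e-02  3.9000e-02]
[-11.5 -15.7   5.4] 0.014
[-10.2 -16.   -3.3] 0.003
[-13.2  -3.9   0. ] 0.008
[-3.3 -3.6 -4.2] 0.022
[-1.   9.8  0.9] 0.015
[ 7.3  7.6 -3.9] 0.035
[10.  10.9  2.8] 0.027
[9.1 6.3 4.6] 0.02
[13.7 -3.9 -5.2] 0.027
[0.1 5.2 2.4] 0.037
[2.2 0.9 0.4] 0.035
```

```bash
cat > fk2.py <<'E'
from fk import D,np,R,least_squares
z=lambda a:R.from_euler("z",a).as_matrix();y=lambda a:R.from_euler("y",a).as_matrix()
def fk(p,j):
    p=np.asarray(p);M=z(-j[0]);P=p[0:3]+0
    P=np.array([0,0,p[0]])+M@[p[1],p[2],0]
    M=M@y(j[1]);P=P+M@[p[3],p[4],p[5]]
    M=M@z(-j[2])
    M=M@y(j[3]);P=P+M@[p[6],p[7],p[8]]
    M=M@z(-j[4])@y(j[5]);P=P+M@[p[9],p[10],p[11]]
    M=M@z(-j[6]+p[12]);return M,P
def res(p):
    return np.concatenate([np.r_[(fk(p,j)[1]-x)*3,(fk(p,j)[0]-Rm).ravel()*.5] for Rm,x,j in D])
if __name__=="__main__":
    r=least_squares(res,[.25,0,0,0,0,.56,0.027,0,.42,0,0,.32,np.pi/2])
    print(r.cost,np.round(r.x,4));np.save("fk.npy",r.x)
    for Rm,x,j in D:
        M,P=fk(r.x,j);print(np.round((P-x)*1000,1),round(np.abs(M-Rm).max(),3))
E
python3 fk2.py
```

```text
5.518186462185578e-06 [ 2.7210e-01  1.0000e-04 -1.1476e+00  0.0000e+00  1.1111e+00  5.5730e-01
  0.0000e+00 -1.6200e-02  4.2780e-01  1.0000e-04 -6.0000e-04  3.5610e-01
  1.5708e+00]
[-0.1  0.  -0. ] 0.0
[ 0.4 -0.  -0.2] 0.001
[0.1 0.1 0.2] 0.001
[-0.2 -0.2  0. ] 0.001
[-0.3  0.2  0.3] 0.001
[-0.1  0.  -0.1] 0.001
[ 0.1  0.1 -0. ] 0.001
[ 0.1 -0.  -0.2] 0.0
[-0.1 -0.1 -0.1] 0.001
[ 0.  -0.   0.1] 0.001
[-0.1 -0.  -0. ] 0.001
```

```bash
cat > plan.py <<'E'
from fk2 import *
from tip import toW,toS,Rs,q
p=np.load("fk.npy")
lo=np.array([-2.62,-.44,-1.27,.08,-1.32,.12,-2.74])+.005;hi=np.array([2.62,2.09,1.32,2.57,4.46,2,2.74])-.005
def err(j,Rt,Pt,w):
    M,P=fk(p,j);return np.r_[P-Pt,w*R.from_matrix(M@Rt.T).as_rotvec()]
def ik(Rt,Pt,j0,w=.3,reg=1e-3):
    j0=np.clip(j0,lo+1e-4,hi-1e-4)
    r=least_squares(lambda j:np.r_[err(j,Rt,Pt,w),reg*(j-j0)],j0,bounds=(lo,hi))
    return r.x,err(r.x,Rt,Pt,1)
E
python3 - <<'E'
from plan import *
from h import observe
s=observe();R0=R.from_rotvec(s["ee_rot"]).as_matrix();j0=s["joints"]
print(j0)
Pt={"side0":(-127,150,60),"side1":(-66,150,24),"end0":(15,220,60),"end1":(15,215,24),"home":(15,79,24)}
rng=np.random.default_rng(0)
for n,P in Pt.items():
    x,e=ik(R0,toW(P)[0],j0);print(n,"local",np.round(x,2),np.round(e,3))
    sol=[]
    for k in range(60):
        x,e=ik(R0,toW(P)[0],rng.uniform(lo,hi),reg=0)
        if np.linalg.norm(e)<1e-3: sol.append(x)
    sol=np.array(sol);print(len(sol))
    if len(sol): print(np.round(sol[np.argsort(sol[:,2])][::max(1,len(sol)//6)],2))
E
```

```text
[ 1.14812375 -0.43751556 -1.26702182  2.14005566  0.07068226  0.91080487
 -0.17821229]
side0 local [-0.01  0.61 -0.82  2.16  1.14  1.1  -1.61] [ 0. -0.  0.  0.  0.  0.]
39
[[ 0.23  0.86 -1.26  2.14  1.29  1.46 -1.72]
 [-0.02  0.61 -0.81  2.16  1.14  1.09 -1.61]
 [-0.18  0.54 -0.58  2.17  1.07  0.96 -1.55]
 [-0.41  0.48 -0.28  2.19  0.97  0.82 -1.47]
 [-0.76  0.47  0.17  2.22  0.8   0.65 -1.3 ]
 [-0.94  0.49  0.42  2.23  0.66  0.56 -1.16]
 [-1.25  0.63  0.88  2.25  0.13  0.42 -0.61]]
side1 local [-0.01  0.72 -0.75  2.05  1.23  1.09 -1.57] [ 0. -0.  0.  0.  0.  0.]
42
[[ 0.26  1.02 -1.26  2.03  1.43  1.54 -1.65]
 [ 0.    0.73 -0.77  2.05  1.24  1.1  -1.58]
 [-0.17  0.65 -0.52  2.07  1.14  0.94 -1.52]
 [-0.36  0.6  -0.25  2.08  1.04  0.79 -1.45]
 [-0.62  0.59  0.09  2.1   0.88  0.63 -1.31]
 [-0.78  0.61  0.31  2.12  0.73  0.53 -1.17]]
end0 local [-0.13  0.74 -0.66  1.78  1.09  1.16 -1.36] [ 0. -0.  0.  0.  0.  0.]
40
[[ 0.14  1.   -1.2   1.76  1.37  1.56 -1.47]
 [-0.08  0.77 -0.75  1.77  1.14  1.21 -1.38]
 [-0.3   0.67 -0.39  1.79  0.95  1.01 -1.27]
 [-0.52  0.64 -0.07  1.81  0.78  0.86
[... 198 characters left out ...]
 [ 0. -0.  0.  0.  0.  0.]
32
[[ 0.16  1.11 -1.26  1.78  1.47  1.63 -1.51]
 [-0.03  0.86 -0.82  1.79  1.24  1.25 -1.46]
 [-0.3   0.73 -0.39  1.82  1.01  0.97 -1.34]
 [-0.49  0.69 -0.11  1.83  0.86  0.83 -1.23]
 [-0.71  0.7   0.22  1.85  0.63  0.69 -1.05]
 [-0.82  0.72  0.38  1.86  0.48  0.63 -0.92]
 [-1.08  0.85  0.82  1.89 -0.13  0.55 -0.38]]
home local [ 0.14  0.75 -0.7   1.94  1.28  1.04 -1.37] [ 0. -0.  0.  0.  0.  0.]
42
[[ 0.41  1.04 -1.23  1.92  1.51  1.49 -1.42]
 [ 0.15  0.76 -0.73  1.94  1.29  1.06 -1.38]
 [-0.09  0.66 -0.37  1.96  1.14  0.83 -1.3 ]
 [-0.35  0.63 -0.    1.99  0.96  0.64 -1.18]
 [-0.51  0.64  0.22  2.    0.8   0.54 -1.05]
 [-0.68  0.67  0.46  2.01  0.56  0.43 -0.83]]
```

```bash
cat >> plan.py <<'E'
vl=np.array([2.22,2.22,3.01,3.01,3.14,3.14,3.14])*.7/12
def sim(j,rows,w=.3,reg=1e-3,mode="lsq"):
    """rows: (dx,dy,dz,spin) from start pose"""
    M0,P0=fk(p,j);j=np.array(j,float);Rc,Pc=M0,P0
    for r in rows:
        Rt=z(np.radians(r[3]))@M0;Pt=P0+np.array(r[:3])
        # limit step from last commanded/actual pose
        Mj,Pj=fk(p,j)
        dp=Pt-Pj;n=np.linalg.norm(dp);Pt=Pj+dp*min(1,.0417/max(n,1e-9))
        dr=R.from_matrix(Rt@Mj.T).as_rotvec();n=np.linalg.norm(dr);Rt=R.from_rotvec(dr*min(1,.125/max(n,1e-9))).as_matrix()@Mj
        L=np.maximum(lo,j-vl);H=np.minimum(hi,j+vl);j=np.clip(j,L+1e-5,H-1e-5)
        j0=j;j=least_squares(lambda x:np.r_[err(x,Rt,Pt,w),reg*(x-j0)],j0,bounds=(np.minimum(L,j0-1e-6),np.maximum(H,j0+1e-6))).x
    return j
def show(j):
    M,P=fk(p,j);return np.round(P,3),"xz,yz",np.round(M[2,:2],3),"j",np.round(j,2)
E
python3 - <<'E'
from plan import *
t=lambda *a:a
up=[(.0,0,min(.04*i,.5) ,0) for i in range(1,16)]
A=[[.01,.02,.04],[.02,.04,.08],[.03,.06,.12],[.04,.09,.16],[.05,.12,.2],[.06,.15,.24],[.07,.18,.28],[.08,.21,.32],[.08,.21,.36],[.08,.21,.4]]
A=[a+[0] for a in A]
B=[[.02*i,.01*i,0,0] for i in range(1,8)]+[[.164,.08,d,0] for d in(0,-.02,-.05,-.08,-.08)]
Cc=[[.006*i,-.0155*i,-.033*i,-7*i] for i in range(1,11)]+[[.069,-.169,-.36,-71]]*4
for w in(.1,.3,1):
  for reg in(1e-3,1e-1):
    print(w,reg)
    print(" up",*show(sim(D[0][2],up,w,reg)))
    print(" A",*show(sim(D[2][2],A,w,reg)))
    print(" C",*show(sim(D[8][2],Cc,w,reg)))
    print(" B",*show(sim(D[9][2],B,w,reg)))
for i in(1,3,9,10):print(*show(D[i][2]))
E
```

```text
0.1 0.001
 up [0.212 0.586 0.737] xz,yz [0.001 0.292] j [-1.48  0.36  0.39  0.51 -0.18  1.99 -0.01]
 A [0.265 0.732 0.856] xz,yz [-0.661  0.273] j [-1.29  0.55  0.99  0.09 -1.05  1.75  1.31]
 C [0.486 0.068 0.083] xz,yz [-0.189  0.238] j [ 0.01  0.4  -0.51  2.25  0.96  0.52 -1.01]
 B [0.485 0.065 0.201] xz,yz [0.091 0.514] j [ 0.82  0.17 -1.05  2.32  0.26  0.2  -0.23]
0.1 0.1
 up [0.212 0.586 0.737] xz,yz [0.013 0.383] j [-1.36  0.25  0.07  0.68 -0.    1.81 -0.08]
 A [0.262 0.723 0.843] xz,yz [-0.675  0.167] j [-1.4   0.44  0.44  0.3  -0.32  1.65  1.37]
 C [0.485 0.066 0.087] xz,yz [0.221 0.471] j [ 0.74  0.53 -0.85  2.31 -0.34  0.13  0.83]
 B [0.483 0.065 0.202] xz,yz [0.114 0.426] j [ 0.89  0.23 -1.15  2.24  0.31  0.37 -0.3 ]
0.3 0.001
 up [0.208 0.574 0.699] xz,yz [0.    0.199] j [-1.49  0.35  0.37  0.61 -0.15  1.99 -0.01]
 A [0.229 0.651 0.69 ] xz,yz [-0.225  0.163] j [-1.3   0.5   0.17  0.39 -0.24  1.99  1.32]
 C [0.371 0.027 0.23 ] xz,yz [-0.269  0.399] j [ 1.16 -0.43 -1.26  2.37 -0.27  0.49  0.17]
 B [0.386 0.015 0.298] xz,yz [-0.349  0.338] j [ 1.17 -0.43 -1.26  2.17 -0.03  0
[... 791 characters left out ...]
xz,yz [0.    0.016] j [-1.39  0.35  0.16  0.78 -0.06  2.   -0.05]
 A [0.209 0.61  0.601] xz,yz [-0.001  0.105] j [-1.37  0.47  0.24  0.67 -0.23  2.    1.37]
 C [ 0.318 -0.018  0.281] xz,yz [-0.461  0.236] j [ 1.07 -0.43 -1.26  2.24  0.14  0.89 -0.29]
 B [ 0.357 -0.005  0.318] xz,yz [-0.434  0.26 ] j [ 1.14 -0.43 -1.26  2.13  0.09  0.94 -0.2 ]
[0.196 0.551 0.663] xz,yz [0.014 0.102] j [-1.65  0.34  0.65  0.75 -0.26  2.    0.06]
[0.231 0.586 0.746] xz,yz [-0.254  0.251] j [-1.3   0.38  0.35  0.47 -0.42  2.    1.32]
[ 0.323 -0.013  0.278] xz,yz [-0.443  0.253] j [ 1.08 -0.44 -1.26  2.25  0.12  0.86 -0.28]
[ 0.36  -0.002  0.312] xz,yz [-0.422  0.268] j [ 1.15 -0.44 -1.27  2.14  0.07  0.91 -0.18]
```

```bash
nproc
cat > search.py <<'E'
from plan import *
import sys,multiprocessing as mp,time
from h import observe
def stage(g):
    dx,dy,dz,sp,n=g
    k=int(np.ceil(max(np.linalg.norm([dx,dy,dz])/.04,abs(sp)/7,1)))
    k=min(k,17);return [[dx*min(1,i/k),dy*min(1,i/k),dz*min(1,i/k),sp*min(1,i/k)] for i in range(1,k+3)]
def cost(j):
    M,P=fk(p,j);m=np.minimum(j-lo,hi-j)
    c=3*abs(M[2,1])+2*max(0,-.42-M[2,0] if 0 else (M[2,0]+.42))+2*max(0,-.62-M[2,0])
    c+=2*max(0,-.85+0-M[2,2])*0+ (5 if M[2,2]>-.6 else 0)
    return c,m
def run(a):
    seed,j0=a;rng=np.random.default_rng(seed);best=(9,)
    t=time.time()
    while time.time()-t<150:
        j=j0;gs=[]
        for k in range(3):
            M,P=fk(p,j)
            T=np.array([rng.uniform(.1,.55),rng.uniform(-.1,.75),rng.uniform(.35,.95)])
            g=np.round(np.r_[T-P,rng.uniform(-120,120),0],2)
            g[3]=round(g[3]);gs.append(g);j=sim(j,stage(g),.7)
            c,m=cost(j)
            if c<best[0] : best=(c,[x.copy() for x in gs],j)
    return best
if __name__=="__main__":
    j0=observe()["joints"]
    with mp.Pool() as pool: b=pool.map(run,[(i,j0) for i in range(mp.cpu_count())])
    b.sort(key=lambda x:x[0])
    for x in b[:4]: print(round(x[0],3),[list(map(float,g[:4])) for g in x[1]],*show(x[2]))
E
export OPENBLAS_NUM_THREADS=1; time python3 search.py
```

```text
4
0.598 [[-0.24, 0.35, 0.31, -105.0], [0.29, 0.41, 0.21, -58.0], [0.25, 0.07, 0.17, 61.0]] [0.284 0.221 0.502] xz,yz [-0.423  0.199] j [ 0.15  0.31 -1.07  1.37 -0.04  2.   -2.74]
0.637 [[-0.01, 0.74, 0.21, -72.0], [0.25, -0.01, -0.12, -98.0], [0.25, -0.15, 0.33, -20.0]] [0.305 0.031 0.522] xz,yz [-0.388  0.191] j [ 1.93 -0.28 -1.26  1.58 -0.55  2.   -2.74]
0.655 [[-0.2, 0.43, 0.2, -28.0], [0.05, 0.35, 0.35, -88.0], [0.23, -0.01, 0.3, -8.0]] [0.217 0.175 0.535] xz,yz [-0.393  0.201] j [ 0.44  0.02 -0.96  1.5  -0.27  2.   -2.74]
0.678 [[-0.13, 0.52, 0.42, -103.0], [0.11, -0.14, 0.17, -29.0], [-0.05, 0.26, 0.23, -38.0]] [0.171 0.123 0.501] xz,yz [-0.404  0.215] j [ 1.   -0.34 -0.72  1.79 -0.51  2.   -2.74]
real	2m33.021s
user	10m0.644s
sys	0m0.254s
```

```bash
cat > search2.py <<'E'
from search import *
PT=toW((-127,150,60))[0]
def fin(j):
    M,P=fk(p,j);az=np.degrees(np.arctan2(M[1,1],M[0,1]));sp=(2.3-az+180)%360-180
    out=[]
    for s in (sp,sp-360 if sp>0 else sp+360):
        if abs(s)>230: continue
        if abs(s)>119: 
            g1=np.r_[np.round((PT+[-.03,.05,.35]-P),2),round(s/2),0];j1=sim(j,stage(g1),.7)
        else: g1=None;j1=j
        M1,P1=fk(p,j1);az=np.degrees(np.arctan2(M1[1,1],M1[0,1]));s2=(2.3-az+180)%360-180
        g=np.r_[np.round(PT-P1,3),round(s2),0];j2=sim(j1,stage(g),.7)
        M2,P2=fk(p,j2)
        out.append((np.linalg.norm(P2-PT)*5+abs(M2[2,1])+max(0,M2[2,0]+.42)*3,[g1,g],j2))
    return min(out,key=lambda o:o[0]) if out else (9,)
def run2(a):
    seed,j0=a;rng=np.random.default_rng(seed);best=[]
    t=time.time()
    while time.time()-t<140:
        j=j0;gs=[]
        for k in range(2):
            f=fin(j) 
            if f[0]<9: best.append((f[0]+.02*len(gs),gs+f[1],f[2]))
            M,P=fk(p,j)
            T=np.array([rng.uniform(.15,.5),rng.uniform(-.1,.6),rng.uniform(.3,.75)])
            g=np.round(np.r_[T-P,rng.uniform(-120,120),0],2);g[3]=round(g[3]);gs=gs+[g];j=sim(j,stage(g),.7)
        f=fin(j)
        if f[0]<9: best.append((f[0]+.02*len(gs),gs+f[1],f[2]))
    best.sort(key=lambda x:x[0]);return best[:3]
if __name__=="__main__":
    j0=observe()["joints"]
    with mp.Pool() as pool: b=sum(pool.map(run2,[(i,j0) for i in range(4)]),[])
    b.sort(key=lambda x:x[0])
    for x in b[:6]: print(round(x[0],3),[None if g is None else list(map(float,g[:4])) for g in x[1]],*show(x[2]))
E
python3 search2.py
```

```text
0.272 [[-0.19, -0.04, 0.11, 18.0], None, [0.187, 0.091, -0.302, -19.0]] [0.486 0.068 0.08 ] xz,yz [-0.423  0.249] j [-0.13  0.56 -0.65  2.14  1.05  1.01 -1.55]
0.277 [[-0.2, -0.04, 0.09, -20.0], None, [0.3, 0.1, -0.317, 19.0]] [0.486 0.068 0.08 ] xz,yz [-0.434  0.256] j [-0.15  0.56 -0.63  2.14  1.06  1.02 -1.56]
0.278 [[-0.2, 0.03, 0.29, 17.0], None, [0.265, 0.014, -0.511, -18.0]] [0.486 0.068 0.08 ] xz,yz [-0.425  0.256] j [-0.28  0.52 -0.45  2.16  0.99  0.92 -1.5 ]
0.278 [[-0.19, 0.48, 0.42, -117.0], None, [0.37, -0.155, -0.427, 116.0]] [0.486 0.068 0.08 ] xz,yz [-0.419  0.251] j [ 0.2   0.81 -1.17  2.12  1.23  1.38 -1.69]
0.281 [[-0.02, 0.56, 0.36, -119.0], [0.32, -0.27, 0.14, -78.0], [0.17, 0.14, -0.09, 98.0], [0.027, -0.052, -0.349, 99.0]] [0.487 0.068 0.08 ] xz,yz [-0.411  0.211] j [ 0.12  0.7  -1.    2.1   1.14  1.22 -1.57]
0.282 [[-0.18, -0.05, 0.33, -1.0], None, [0.288, 0.11, -0.567, 0.0]] [0.487 0.067 0.08 ] xz,yz [-0.425  0.259] j [-0.49  0.48 -0.18  2.18  0.91  0.8  -1.42]
```

Run:
```python
from search import *
j0=observe()["joints"]
for w in(.5,.7,1):
  for g in([-.18,-.05,.33,-1,0],[-.15,-.05,.33,0,0],[-.1,0,.33,0,0]):
    j=sim(j0,stage(g),w);M,P=fk(p,j);print(w,g,*show(j))
    PT=toW((-127,150,60))[0];j=sim(j,stage(np.r_[PT-P,0,0]),w);print("    ",*show(j),np.round(PT,3))
```

```text
0.5 [-0.18, -0.05, 0.33, -1, 0] [ 0.197 -0.044  0.646] xz,yz [-0.427  0.252] j [-0.3  -0.43 -0.3   1.56  0.44  2.   -0.41]
     [0.486 0.068 0.08 ] xz,yz [-0.427  0.252] j [-0.49  0.48 -0.17  2.17  0.89  0.8  -1.41] [0.486 0.068 0.08 ]
0.5 [-0.15, -0.05, 0.33, 0, 0] [ 0.212 -0.051  0.643] xz,yz [-0.422  0.266] j [-0.41 -0.43 -0.23  1.58  0.47  1.98 -0.43]
     [0.486 0.068 0.08 ] xz,yz [-0.422  0.266] j [-0.56  0.47 -0.08  2.2   0.9   0.74 -1.4 ] [0.486 0.068 0.08 ]
0.5 [-0.1, 0, 0.33, 0, 0] [ 0.26  -0.002  0.642] xz,yz [-0.421  0.268] j [ 0.48 -0.43 -0.65  1.5   0.23  1.76 -0.08]
     [0.486 0.068 0.08 ] xz,yz [-0.421  0.268] j [ 0.01  0.63 -0.86  2.15  1.15  1.12 -1.62] [0.486 0.068 0.08 ]
0.7 [-0.18, -0.05, 0.33, -1, 0] [ 0.199 -0.043  0.647] xz,yz [-0.425  0.259] j [-0.32 -0.43 -0.29  1.56  0.44  2.   -0.43]
     [0.486 0.068 0.08 ] xz,yz [-0.425  0.259] j [-0.49  0.48 -0.18  2.18  0.91  0.8  -1.42] [0.486 0.068 0.08 ]
0.7 [-0.15, -0.05, 0.33, 0, 0] [ 0.212 -0.051  0.643] xz,yz [-0.422  0.267] j [-0.41 -0.43 -0.23  1.58  0.47  1.98 -0.43]
     [0.486 0.068 0.08 ] xz,yz [-0.422  0
[... 296 characters left out ...]
.08 ]
1 [-0.18, -0.05, 0.33, -1, 0] [ 0.2   -0.042  0.648] xz,yz [-0.423  0.264] j [-0.34 -0.43 -0.29  1.56  0.44  1.99 -0.43]
     [0.486 0.068 0.08 ] xz,yz [-0.423  0.264] j [-0.49  0.48 -0.18  2.18  0.92  0.79 -1.43] [0.486 0.068 0.08 ]
1 [-0.15, -0.05, 0.33, 0, 0] [ 0.213 -0.051  0.643] xz,yz [-0.421  0.268] j [-0.41 -0.43 -0.23  1.58  0.47  1.97 -0.43]
     [0.486 0.068 0.08 ] xz,yz [-0.421  0.268] j [-0.52  0.47 -0.13  2.2   0.92  0.76 -1.42] [0.486 0.068 0.08 ]
1 [-0.1, 0, 0.33, 0, 0] [ 0.26  -0.002  0.642] xz,yz [-0.421  0.268] j [ 0.5  -0.43 -0.65  1.5   0.22  1.76 -0.07]
     [0.486 0.068 0.08 ] xz,yz [-0.421  0.268] j [ 0.05  0.65 -0.91  2.15  1.17  1.16 -1.64] [0.486 0.068 0.08 ]
```

Going with (-0.15, -0.05, +0.33), spread over 12 rows.

Call:
step_arm([
  [[0.0,-0.015,-0.005,0.033,0],[0.0,-0.03,-0.01,0.066,0],[0.0,-0.045,-0.015,0.1,0],[0.0,-0.06,-0.02,0.132,0],[0.0,-0.075,-0.025,0.165,0],[0.0,-0.09,-0.03,0.2,0],[0.0,-0.105,-0.035,0.231,0],[0.0,-0.12,-0.04,0.264,0],[0.0,-0.135,-0.045,0.3,0],[0.0,-0.15,-0.05,0.33,0],[0.0,-0.15,-0.05,0.33,0],[0.0,-0.15,-0.05,0.33,0]],
])

```text
clock: 11.07
position: [0.2194, -0.0477, 0.6212]
ee_rot: [1.857, 1.857, -0.155]
force: [-0.9, 0.8, 1.2]
width: 0.002
```

```bash
python3 s.py
python3 - <<'E'
from search import *
j=observe()["joints"];M,P=fk(p,j);PT=toW((-127,150,60))[0];print(PT-P)
for w in (.5,1):print(*show(sim(j,stage(np.r_[PT-P,-1,0]),w)))
E
```

```text
[[ 0.061  0.962  0.267]
 [ 0.904  0.06  -0.423]
 [-0.423  0.267 -0.866]] [ 0.21941872 -0.04766523  0.62121132] 11.0667 [-0.412 -0.438 -0.23   1.636  0.457  1.928 -0.457]
[ 0.26688117  0.11522333 -0.54131025]
[0.486 0.068 0.08 ] xz,yz [-0.423  0.267] j [-0.58  0.47 -0.06  2.19  0.88  0.74 -1.4 ]
[0.486 0.068 0.08 ] xz,yz [-0.423  0.267] j [-0.53  0.47 -0.12  2.19  0.9   0.77 -1.42]
```

Call:
step_arm([
  [[0.0,0.0167,0.0072,-0.034,0],[0.0,0.0334,0.0144,-0.068,0],[0.0,0.05,0.0216,-0.101,0],[0.0,0.0667,0.0288,-0.135,0],[0.0,0.0834,0.036,-0.169,0],[0.0,0.1,0.0431,-0.203,0],[0.0,0.117,0.0503,-0.237,0],[0.0,0.1335,0.0575,-0.27,0],[0.0,0.15,0.0647,-0.304,0],[0.0,0.167,0.0719,-0.338,0],[0.0,0.1835,0.0791,-0.372,0],[0.0,0.2,0.0863,-0.406,0],[0.0,0.217,0.0935,-0.44,0],[0.0,0.2336,0.1006,-0.473,0],[0.0,0.25,0.1078,-0.507,0],[0.0,0.267,0.115,-0.541,0],[0.0,0.267,0.115,-0.541,0],[0.0,0.267,0.115,-0.541,0]],
])

```text
clock: 12.57
position: [0.4844, 0.0665, 0.0772]
ee_rot: [1.856, 1.86, -0.164]
force: [-0.7, -0.5, 0.4]
width: 0.003
```

```bash
python3 s.py; python3 tip.py
python3 - <<'E'
from h import *
im,d=eyes.get_image("side");cv2.imwrite("pics/sd3.png",im[:,:,::-1])
im,d=eyes.get_image("scene");crop(im,150,350,140,300,4,"pics/sc3.png")
im,d=eyes.get_image("wrist");cv2.imwrite("pics/wr3.png",im[:,:,::-1])
E
```

```text
[[ 0.058  0.963  0.262]
 [ 0.903  0.062 -0.426]
 [-0.426  0.261 -0.866]] [0.48442089 0.06645385 0.0772308 ] 12.5667 [-0.47   0.482 -0.203  2.194  0.944  0.791 -1.441]
TCP [-128.8  148.5   57.2]
tip a,b -- -+ +- ++
 [[-142.9  131.9   44.2]
 [-106.6  136.6   54.1]
 [-143.   149.    36.1]
 [-106.6  153.8   46. ]]
body
 [[-234.7  124.    93.5]
 [ -52.8  147.6  143. ]
 [-234.8  191.9   61.5]
 [ -52.9  215.4  111.1]]
12.5667 [-0.7 -0.5  0.4]
```

View pics/sc3.png

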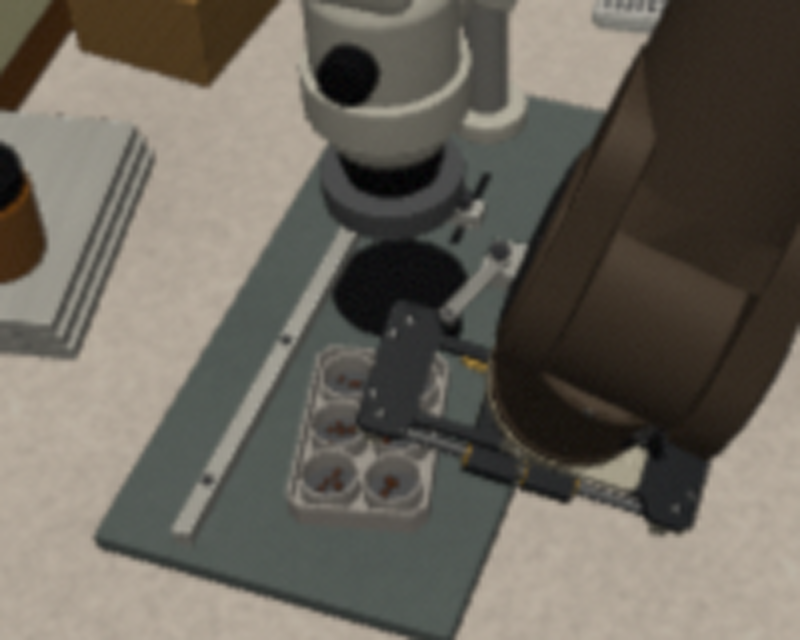

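View pics/sd3.png

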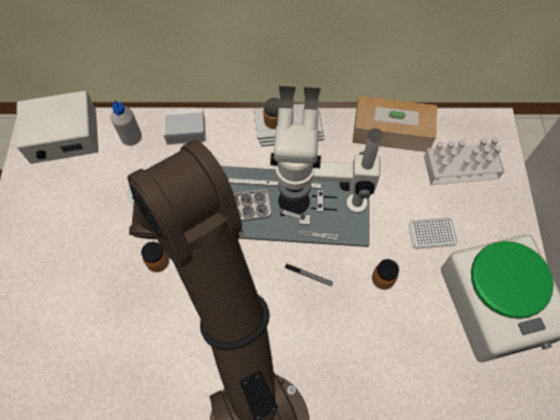

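View pics/wr3.png

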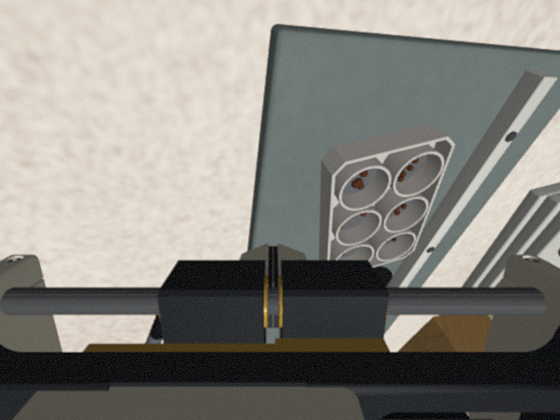

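Call:
step_arm([
  [[0.0,0,0,-0.01,0],[0.0,0,0,-0.02,0],[0.0,0,0,-0.027,0],[0.0,0,0,-0.031,0],[0.0,0,0,-0.031,0],[0.0,0.008,-0.0005,-0.031,0],[0.0,0.016,-0.001,-0.031,0],[0.0,0.024,-0.0016,-0.031,0],[0.0,0.03,-0.002,-0.031,0],[0.0,0.035,-0.0023,-0.031,0],[0.0,0.04,-0.0026,-0.031,0],[0.0,0.045,-0.003,-0.031,0],[0.0,0.05,-0.0033,-0.031,0],[0.0,0.055,-0.0036,-0.031,0],[0.0,0.055,-0.0036,-0.031,0]],
])

```text
clock: 13.97
position: [0.5419, 0.0634, 0.0505]
ee_rot: [1.857, 1.856, -0.153]
force: [-0.4, 0.3, -1.0]
width: 0.007
```

```bash
python3 tip.py
python3 - <<'E'
from h import *
im,d=eyes.get_image("scene");crop(im,150,350,140,300,4,"pics/sc4.png")
im,d=eyes.get_image("wrist");cv2.imwrite("pics/wr4.png",im[:,:,::-1])
E
```

```text
TCP [-71.2 149.2  30.5]
tip a,b -- -+ +- ++
 [[-85.3 132.6  17.3]
 [-49.  137.2  27.5]
 [-85.2 149.8   9.2]
 [-48.9 154.5  19.4]]
body
 [[-177.5  124.7   65.8]
 [   4.1  147.8  116.9]
 [-177.2  192.6   34.1]
 [   4.3  215.8   85.2]]
13.9667 [-0.4  0.3 -1. ]
```

View pics/sc4.png

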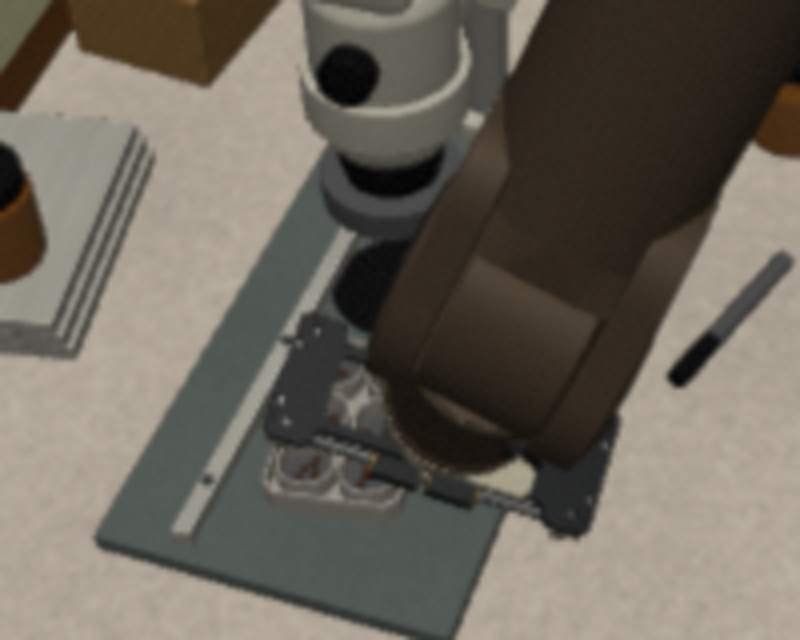

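View pics/wr4.png

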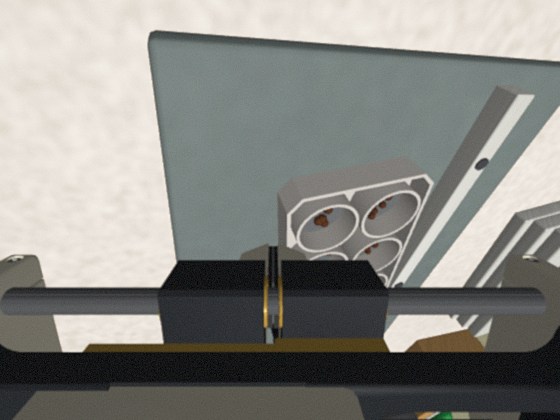

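Call:
step_arm([
  [[0.0,-0.004,0,0,0],[0.0,-0.004,0,-0.004,0],[0.0,-0.004,0,-0.007,0],[0.0,-0.004,0,-0.007,0],[0.0,0.0,0,-0.007,0],[0.0,0.002,0,-0.007,0],[0.0,0.002,0,-0.007,0]],
])

```text
clock: 14.65
position: [0.5437, 0.0635, 0.0434]
ee_rot: [1.858, 1.856, -0.153]
force: [-2.1, 0.0, 0.2]
width: 0.006
```

```bash
python3 tip.py
python3 - <<'E'
from h import *
im,d=eyes.get_image("wrist");crop(im,260,460,130,300,4,"pics/wr5.png")
E
```

```text
TCP [-69.5 149.4  23.4]
tip a,b -- -+ +- ++
 [[-83.5 132.8  10.2]
 [-47.2 137.4  20.5]
 [-83.5 150.    2.2]
 [-47.2 154.6  12.4]]
body
 [[-175.7  124.8   58.8]
 [   5.8  148.   109.8]
 [-175.5  192.8   27.1]
 [   6.1  216.    78.2]]
14.65 [-2.1  0.   0.2]
```

View pics/wr5.png

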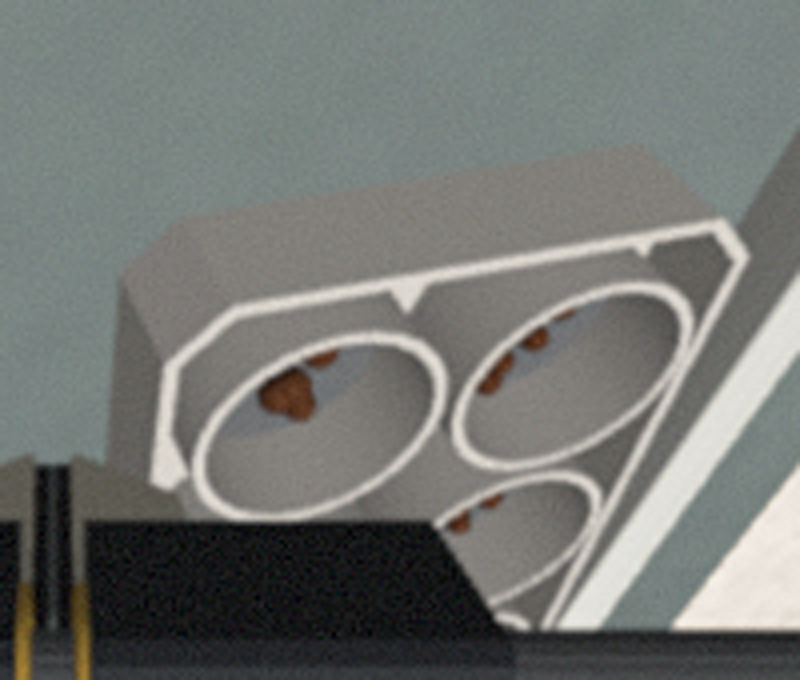

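Call:
step_arm([
  [[0.0,0.003,0,0,0],[0.0,0.005,0,0,0],[0.0,0.007,-0.0005,0,0],[0.0,0.009,-0.0005,0,0],[0.0,0.009,-0.0005,0,0]],
])

```text
clock: 15.12
position: [0.553, 0.0629, 0.0435]
ee_rot: [1.858, 1.855, -0.153]
force: [-0.6, 0.5, 0.5]
width: 0.003
```

```bash
python3 tip.py
python3 - <<'E'
from h import *
im,d=eyes.get_image("wrist");crop(im,260,460,130,300,4,"pics/wr6.png")
E
```

```text
TCP [-60.2 149.4  23.5]
tip a,b -- -+ +- ++
 [[-74.2 132.8  10.3]
 [-37.9 137.4  20.5]
 [-74.2 150.    2.3]
 [-37.9 154.7  12.5]]
body
 [[-166.4  124.9   58.8]
 [  15.1  148.   109.9]
 [-166.2  192.9   27.1]
 [  15.4  216.    78.2]]
15.1167 [-0.6  0.5  0.5]
```

View pics/wr6.png

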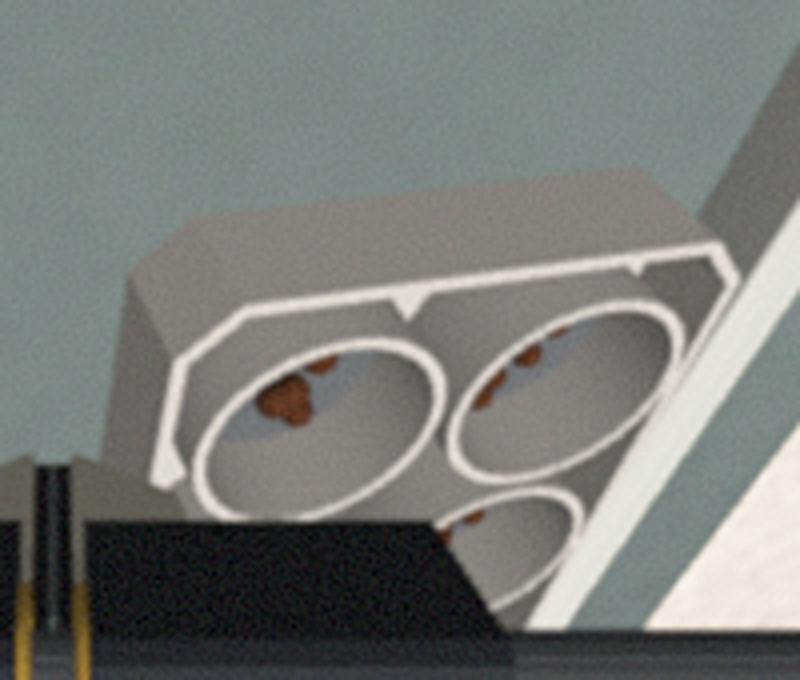

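Call:
step_arm([
  [[0.0,0.002,0,0,0],[0.0,0.004,0,0,0],[0.0,0.005,0,0,0],[0.0,0.006,0,0,0],[0.0,0.006,0,0,0]],
])

```text
clock: 15.58
position: [0.5589, 0.063, 0.0435]
ee_rot: [1.858, 1.855, -0.153]
force: [-1.5, 0.4, 0.1]
width: 0.006
```

```bash
python3 tip.py|tail -1
python3 - <<'E'
from h import *
im,d=eyes.get_image("wrist");crop(im,260,460,130,300,4,"pics/wr7.png")
E
```

```text
15.5833 [-1.5  0.4  0.1]
```

View pics/wr7.png

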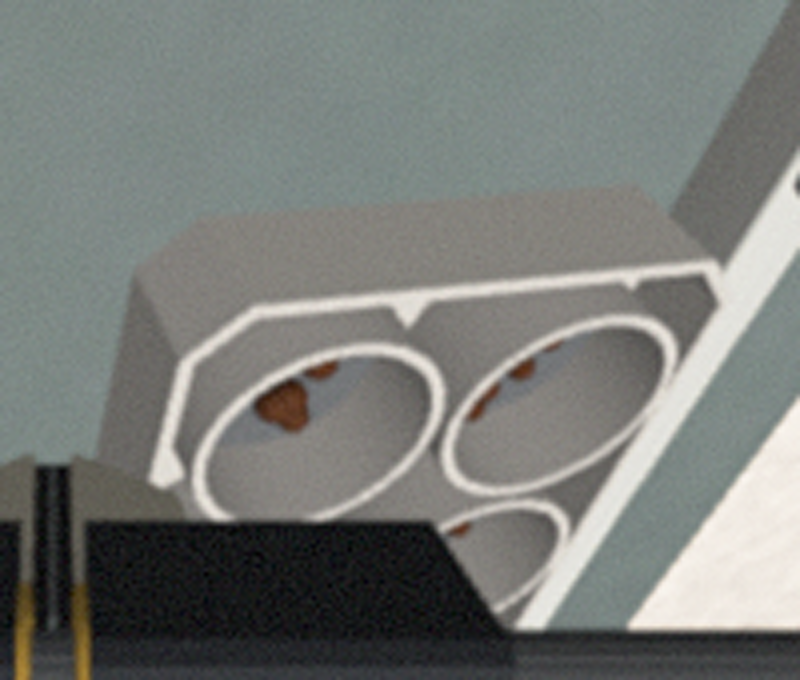

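Call:
step_arm([
  [[0.0,0.002,0,0,0],[0.0,0.003,0,0,0],[0.0,0.004,0,0,0],[0.0,0.004,0,0,0]],
])

```text
clock: 15.97
position: [0.5606, 0.0631, 0.0428]
ee_rot: [1.858, 1.857, -0.156]
force: [-12.9, 3.1, 6.4]
width: 0.007
```

```bash
python3 tip.py
python3 - <<'E'
from h import *
im,d=eyes.get_image("wrist");crop(im,260,460,130,300,4,"pics/wr8.png")
E
```

```text
TCP [-52.6 150.1  22.8]
tip a,b -- -+ +- ++
 [[-66.7 133.5   9.7]
 [-30.3 138.1  19.8]
 [-66.6 150.7   1.6]
 [-30.3 155.4  11.8]]
body
 [[-158.7  125.6   58.5]
 [  23.   148.7  109. ]
 [-158.5  193.6   26.8]
 [  23.2  216.7   77.3]]
15.9667 [-12.9   3.1   6.4]
```

View pics/wr8.png

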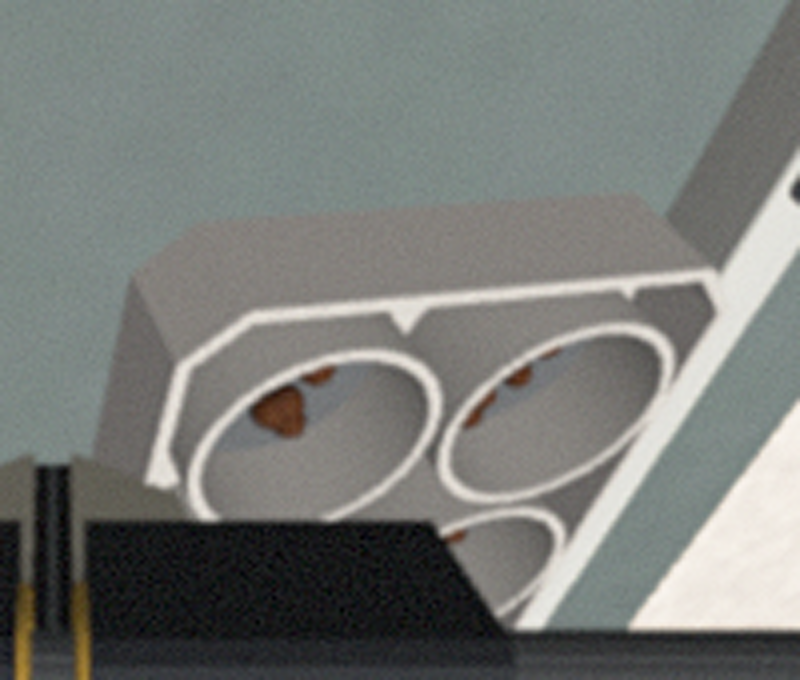

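Run:
```python
from tip import *
w=eyes.camera_params("wrist")
for U,V in [(250,318),(700,276),(178,365),(160,470),(718,315),(550,568)]:
    print((U,V),np.round(toS(onz(w,(U+.5)/4-.5+260,(V+.5)/4-.5+130,.04)),1))
```

```text
(250, 318) [[-32.8 192.4  20. ]]
(700, 276) [[ 33.2 192.2  20. ]]
(178, 365) [[-40.6 185.8  20. ]]
(160, 470) [[-39.2 166.6  20. ]]
(718, 315) [[ 41.  184.3  20. ]]
(550, 568) [[ 40.1 126.7  20. ]]
```

Call:
step_arm([
  [[0.0,-0.005,0,0,0],[0.0,-0.015,0,0,0],[0.0,-0.02,0,0.01,0],[0.0,-0.02,0,0.025,0],[0.0,-0.02,0,0.04,0],[0.0,0.0,0.03,0.045,0],[0.0,0.02,0.06,0.045,0],[0.0,0.04,0.08,0.045,0],[0.0,0.06,0.09,0.045,0],[0.0,0.065,0.09,0.045,0],[0.0,0.065,0.09,0.045,0]],
])

```text
clock: 16.93
position: [0.6266, 0.1531, 0.0885]
ee_rot: [1.859, 1.856, -0.155]
force: [0.5, -0.1, -1.3]
width: 0.007
```

```bash
sed -i 's/for b in(-19,19)\]/for b in(-6.5,6.5)]/' tip.py; python3 tip.py; python3 s.py
python3 - <<'E'
from h import *
im,d=eyes.get_image("wrist");cv2.imwrite("pics/wr9.png",im[:,:,::-1])
im,d=eyes.get_image("scene");crop(im,150,350,140,300,4,"pics/sc9.png")
E
```

```text
TCP [  7.5 244.2  68.5]
tip a,b -- -+ +- ++
 [[  5.3 229.1  58.6]
 [ 17.8 230.7  62.1]
 [  5.4 246.4  50.6]
 [ 17.8 247.9  54.1]]
body
 [[-98.7 219.8 104. ]
 [ 82.9 242.8 154.7]
 [-98.5 287.7  72.3]
 [ 83.2 310.8 123. ]]
16.9333 [ 0.5 -0.1 -1.3]
[[ 0.062  0.962  0.266]
 [ 0.904  0.059 -0.423]
 [-0.423  0.267 -0.866]] [0.62661403 0.15311518 0.08848537] 16.9333 [-0.459  0.647 -0.216  1.781  0.832  0.962 -1.212]
```

View pics/wr9.png

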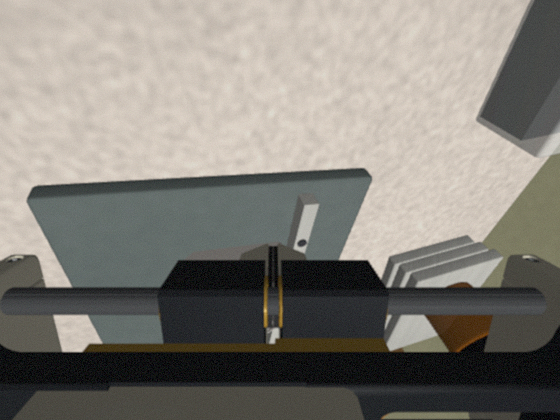

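View pics/sc9.png

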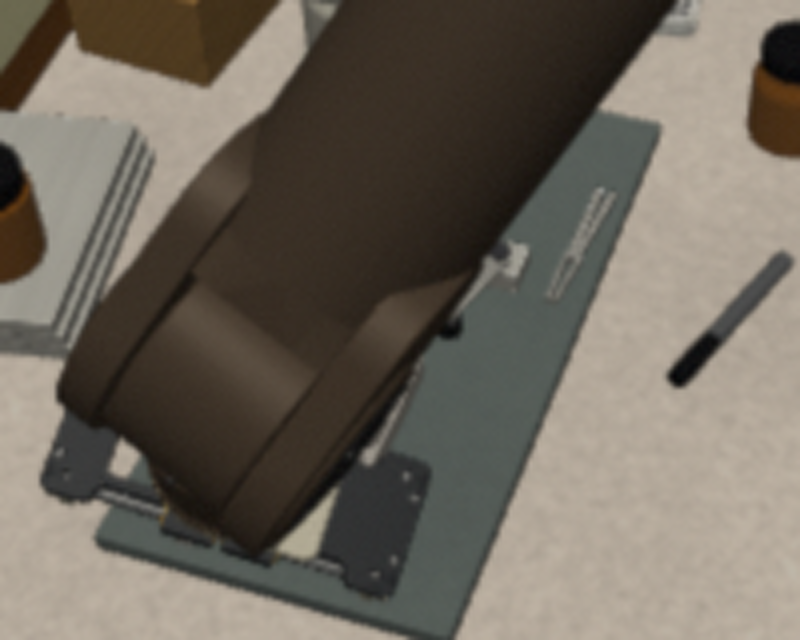

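Run:
```python
from search import *
j=observe()["joints"]
def pts(j):
    M=z(-j[0]);P=np.array([0,0,p[0]])+M@[p[1],p[2],0];M=M@y(j[1]);E=P+M@[p[3],p[4],p[5]];M=M@z(-j[2])@y(j[3]);W=E+M@[p[6],p[7],p[8]];return E,W
for d in ([0,0,0],[-.008,0,-.047],[-.017,-.15,-.047]):
    jj=sim(j,stage(np.r_[d,0,0]),.7);E,W=pts(jj);print(*show(jj));print("  E,W,TCP stand",np.round(toS([E,W,fk(p,jj)[1]])))
```

```text
[0.625 0.152 0.088] xz,yz [-0.424  0.265] j [-0.46  0.65 -0.22  1.79  0.83  0.96 -1.21]
  E,W,TCP stand [[-299.  187.  697.]
 [ -99.  388.  376.]
 [   6.  243.   68.]]
[0.617 0.152 0.041] xz,yz [-0.424  0.265] j [-0.48  0.7  -0.19  1.83  0.89  0.89 -1.3 ]
  E,W,TCP stand [[-281.  207.  677.]
 [-107.  387.  329.]
 [  -2.  243.   21.]]
[0.608 0.002 0.041] xz,yz [-0.424  0.265] j [-0.31  0.63 -0.1   2.01  1.02  0.7  -1.26]
  E,W,TCP stand [[-290.  138.  703.]
 [-106.  237.  329.]
 [  -2.   92.   21.]]
```

Call:
step_arm([
  [[0.0,-0.008,0,-0.015,0],[0.0,-0.008,0,-0.03,0],[0.0,-0.008,0,-0.042,0],[0.0,-0.008,0,-0.047,0],[0.0,-0.008,0,-0.047,0],[0.0,-0.009,-0.01,-0.047,0],[0.0,-0.0095,-0.02,-0.047,0],[0.0,-0.01,-0.028,-0.047,0],[0.0,-0.01,-0.028,-0.047,0]],
])

```text
clock: 17.78
position: [0.6149, 0.1202, 0.0418]
ee_rot: [1.86, 1.852, -0.161]
force: [0.8, 0.8, -0.2]
width: 0.002
```

```bash
python3 tip.py
```

```text
TCP [ -2.1 210.6  21.8]
tip a,b -- -+ +- ++
 [[ -4.3 195.5  12. ]
 [  8.1 197.   15.5]
 [ -4.2 212.7   3.9]
 [  8.2 214.2   7.4]]
body
 [[-108.4  186.7   57.5]
 [  73.4  209.2  108. ]
 [-107.9  254.5   25.6]
 [  73.9  277.    76.1]]
17.7833 [ 0.8  0.8 -0.2]
```

Call:
step_arm([
  [[0.0,-0.0004,-0.006,0,0],[0.0,-0.0008,-0.012,0,0],[0.0,-0.0012,-0.018,0,0],[0.0,-0.0016,-0.024,0,0],[0.0,-0.0019,-0.03,0,0],[0.0,-0.0023,-0.036,0,0],[0.0,-0.0027,-0.042,0,0],[0.0,-0.0031,-0.048,0,0],[0.0,-0.0031,-0.048,0,0]],
])

```text
clock: 18.53
position: [0.6117, 0.0712, 0.042]
ee_rot: [1.861, 1.851, -0.161]
force: [0.6, 3.1, 1.5]
width: 0.002
```

```bash
python3 tip.py
python3 - <<'E'
from h import *
im,d=eyes.get_image("wrist");cv2.imwrite("pics/wr10.png",im[:,:,::-1])
im,d=eyes.get_image("side");crop(im,190,390,140,260,4,"pics/sd10.png")
im,d=eyes.get_image("scene");crop(im,150,350,140,300,4,"pics/sc10.png")
E
```

```text
TCP [ -2.  161.5  22. ]
tip a,b -- -+ +- ++
 [[ -4.3 146.4  12.2]
 [  8.2 148.   15.7]
 [ -4.1 163.6   4.1]
 [  8.3 165.1   7.6]]
body
 [[-108.3  137.7   57.7]
 [  73.5  160.1  108.2]
 [-107.8  205.5   25.8]
 [  74.   227.9   76.3]]
18.5333 [0.6 3.1 1.5]
```

View pics/sd10.png

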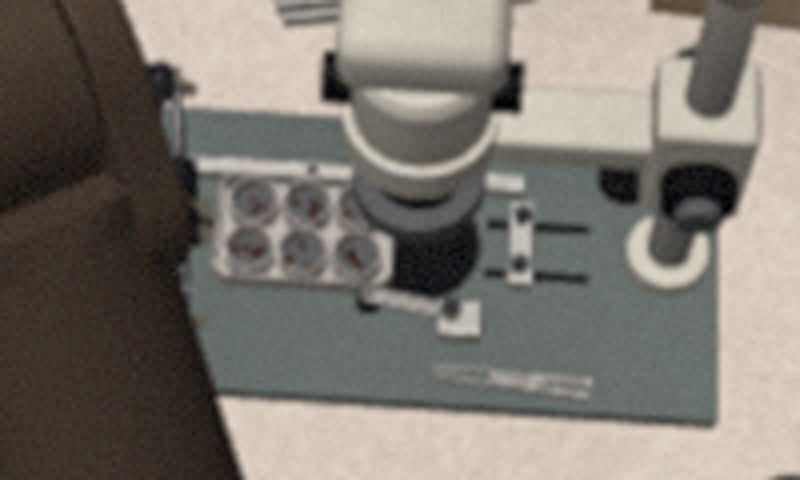

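View pics/sc10.png

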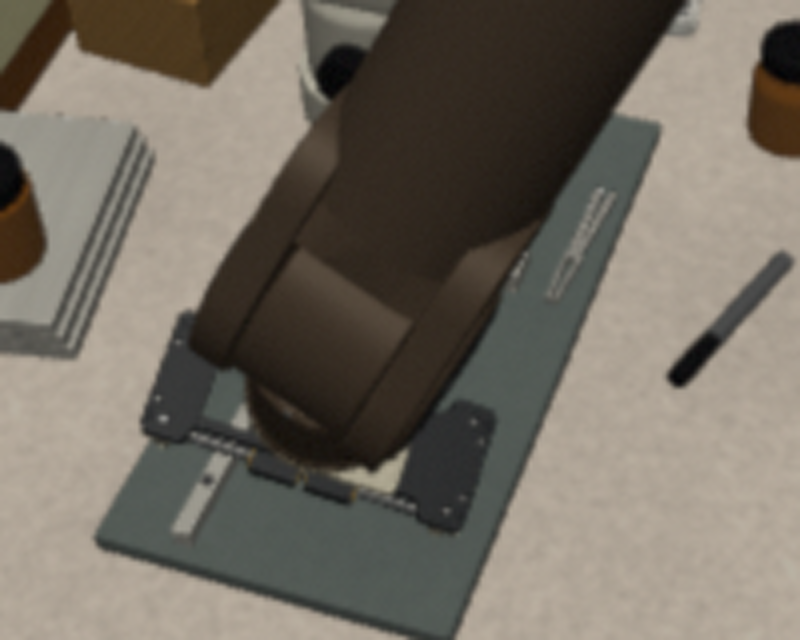

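View pics/wr10.png

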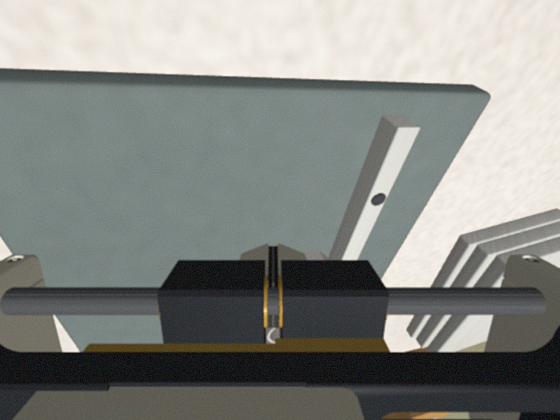

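Run:
```python
from tip import *
w=eyes.camera_params("side")
f=lambda U,V,z:np.round(toS(onz(w,(U+.5)/4-.5+190,(V+.5)/4-.5+140,z)),1)[0]
print("lead",f(393,262,.04),"trail",f(213,255,.04),"side",f(230,278,.04),f(380,287,.04),"stop",f(509,207,.034),f(508,282,.034), "fence -x top edge",f(240,176,.034),f(485,191,.034))
```

```text
lead [-24.8  16.4  20. ] trail [-27.6 145.8  20. ] side [-45.1 131.9  20. ] [-45.2  24.4  20. ] stop [ 28.2 -65.2  14. ] [-32.4 -66.8  14. ] fence -x top edge [ 41. 133.  14.] [ 40.3 -47.1  14. ]
```

Call:
step_arm([
  [[0.0,-0.0003,-0.005,0,0],[0.0,-0.0006,-0.01,0,0],[0.0,-0.001,-0.015,0,0],[0.0,-0.0013,-0.02,0,0],[0.0,-0.0016,-0.025,0,0],[0.0,-0.0019,-0.03,0,0],[0.0,-0.0023,-0.035,0,0],[0.0,-0.0026,-0.04,0,0],[0.0,-0.0026,-0.04,0,0]],
])

```text
clock: 19.43
position: [0.6087, 0.0296, 0.0418]
ee_rot: [1.861, 1.849, -0.164]
force: [0.8, 0.5, 0.1]
width: 0.005
```

```bash
python3 tip.py
python3 - <<'E'
from h import *
im,d=eyes.get_image("side");crop(im,190,390,140,260,4,"pics/sd11.png")
E
```

```text
TCP [ -2.4 119.7  21.8]
tip a,b -- -+ +- ++
 [[ -4.6 104.6  12.1]
 [  7.8 106.2  15.5]
 [ -4.5 121.8   4. ]
 [  8.  123.3   7.4]]
body
 [[-108.7   96.2   57.7]
 [  73.2  118.3  108. ]
 [-108.1  164.    25.6]
 [  73.8  186.1   75.9]]
19.4333 [0.8 0.5 0.1]
```

View pics/sd11.png

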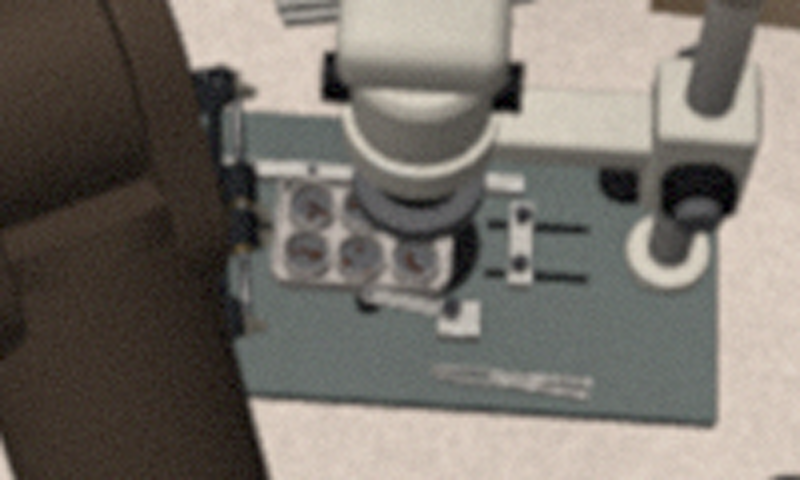

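Call:
step_arm([
  [[0.0,-0.0003,-0.005,0,0],[0.0,-0.0006,-0.01,0,0],[0.0,-0.001,-0.015,0,0],[0.0,-0.0013,-0.02,0,0],[0.0,-0.0016,-0.025,0,0],[0.0,-0.0018,-0.028,0,0],[0.0,-0.002,-0.031,0,0],[0.0,-0.002,-0.031,0,0]],
])

```text
clock: 20.15
position: [0.6065, -0.002, 0.0418]
ee_rot: [1.862, 1.848, -0.165]
force: [0.8, 0.6, -0.0]
width: 0.006
```

```bash
python3 tip.py
python3 - <<'E'
from h import *
im,d=eyes.get_image("side");crop(im,250,350,150,230,8,"pics/sd12.png")
E
```

```text
TCP [-2.5 88.1 21.8]
tip a,b -- -+ +- ++
 [[-4.8 73.  12.1]
 [ 7.7 74.5 15.5]
 [-4.6 90.1  4. ]
 [ 7.8 91.6  7.4]]
body
 [[-108.8   64.6   57.7]
 [  73.1   86.7  108. ]
 [-108.1  132.4   25.6]
 [  73.7  154.4   75.8]]
20.15 [ 0.8  0.6 -0. ]
```

View pics/sd12.png

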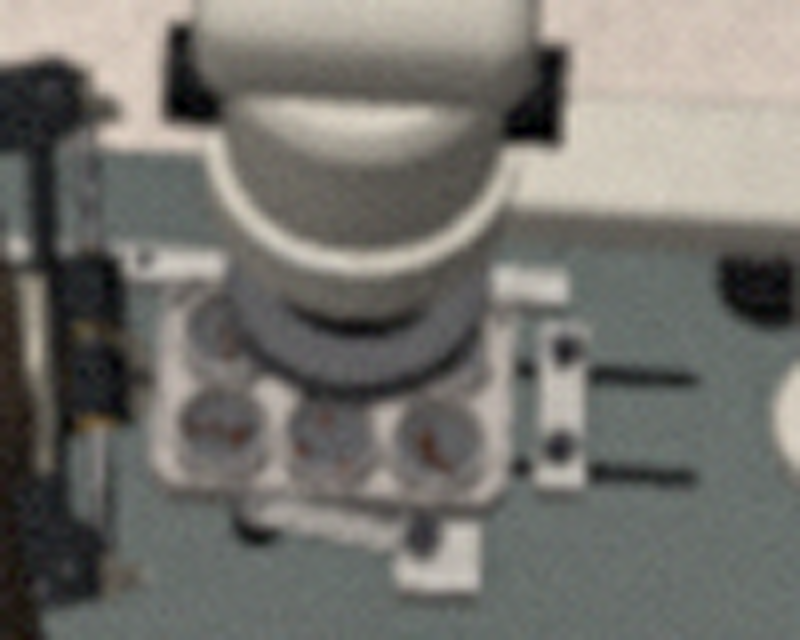

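Call:
step_arm([
  [[0.0,-0.0001,-0.001,0,0],[0.0,-0.0001,-0.002,0,0],[0.0,-0.0002,-0.003,0,0],[0.0,-0.0003,-0.004,0,0],[0.0,-0.0003,-0.005,0,0],[0.0,-0.0004,-0.006,0,0],[0.0,-0.0005,-0.007,0,0],[0.0,-0.0005,-0.007,0,0]],
])

```text
clock: 20.87
position: [0.606, -0.0091, 0.0418]
ee_rot: [1.862, 1.848, -0.166]
force: [0.6, 1.8, -0.5]
width: 0.004
```

```bash
python3 tip.py | tail -1;python3 s.py|tail -1
```

```text
20.8667 [ 0.6  1.8 -0.5]
 [-0.429  0.265 -0.864]] [ 0.60597254 -0.00907369  0.04184752] 20.8667 [-0.293  0.626 -0.112  2.013  1.031  0.7   -1.265]
```

Call:
step_arm([
  [[0.0,0,-0.0006,0,0],[0.0,-0.0001,-0.0012,0,0],[0.0,-0.0001,-0.0018,0,0],[0.0,-0.0002,-0.0024,0,0],[0.0,-0.0002,-0.003,0,0],[0.0,-0.0002,-0.003,0,0]],
])

```text
clock: 21.37
position: [0.6058, -0.0123, 0.0419]
ee_rot: [1.862, 1.848, -0.166]
force: [0.0, 1.5, 0.3]
width: 0.003
```

Call:
step_arm([
  [[0.0,0,-0.0005,0,0],[0.0,-0.0001,-0.001,0,0],[0.0,-0.0001,-0.0015,0,0],[0.0,-0.0001,-0.0015,0,0]],
])

```text
clock: 21.7
position: [0.6057, -0.0135, 0.0419]
ee_rot: [1.862, 1.848, -0.165]
force: [0.9, 2.3, -0.4]
width: 0.008
```

```bash
python3 tip.py |head -3
python3 - <<'E'
from h import *
im,d=eyes.get_image("side");crop(im,250,350,150,230,8,"pics/sd13.png")
E
```

```text
TCP [-2.6 76.6 21.9]
tip a,b -- -+ +- ++
 [[-4.8 61.5 12.1]
```

View pics/sd13.png

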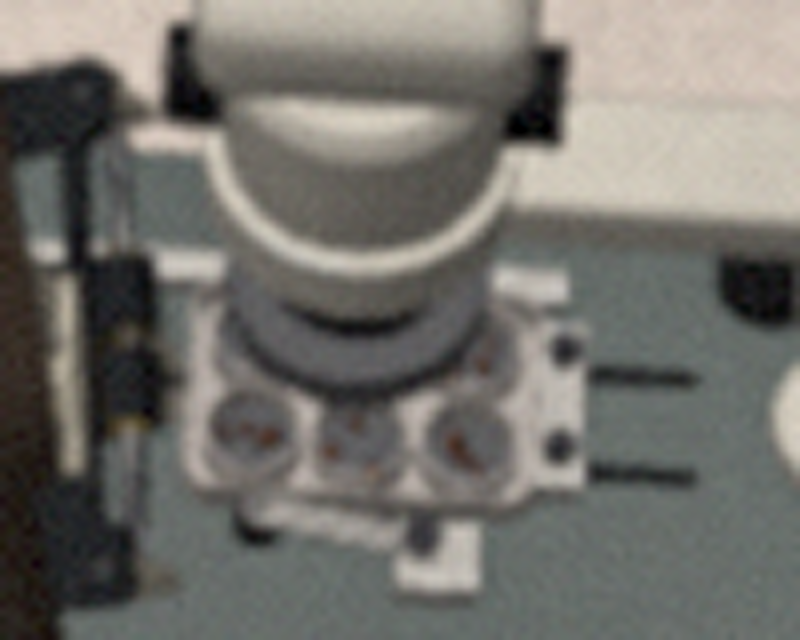

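Call:
step_arm([
  [[0.0,0,-0.0005,0,0],[0.0,0,-0.001,0,0],[0.0,0,-0.001,0,0]],
])

```text
clock: 22.0
position: [0.6058, -0.0137, 0.0418]
ee_rot: [1.862, 1.85, -0.164]
force: [-0.6, 4.8, 1.2]
width: 0.007
```

Call:
step_arm([
  [[0.0,0,-0.001,0,0],[0.0,0,-0.0018,0,0],[0.0,0,-0.0018,0,0]],
])

```text
clock: 22.25
position: [0.6059, -0.0139, 0.0417]
ee_rot: [1.861, 1.852, -0.161]
force: [-1.6, 7.1, 2.4]
width: 0.002
```

Call:
step_arm([
  [[0.0,0,-0.0015,0,0],[0.0,0,-0.0028,0,0],[0.0,0,-0.0028,0,0]],
])

```text
clock: 22.5
position: [0.6059, -0.0141, 0.0416]
ee_rot: [1.861, 1.855, -0.157]
force: [-3.6, 8.6, 4.1]
width: 0.005
```

```bash
python3 tip.py |head -3
python3 - <<'E'
from h import *
im,d=eyes.get_image("side");crop(im,250,350,150,230,8,"pics/sd14.png")
E
```

```text
TCP [-2.3 76.  21.6]
tip a,b -- -+ +- ++
 [[-4.5 60.9 11.8]
```

View pics/sd14.png

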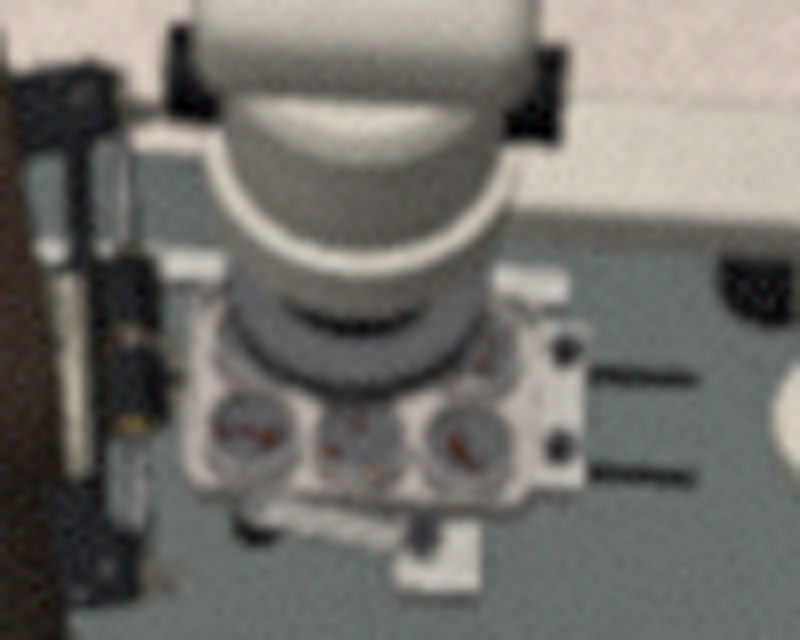

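Call:
step_arm([
  [[0.0,0,0.002,0,0],[0.0,0,0.006,0,0],[0.0,0.001,0.015,0,0],[0.0,0.002,0.03,0,0],[0.0,0.003,0.05,0,0],[0.0,0.005,0.08,0,0],[0.0,0.007,0.11,0.02,0],[0.0,0.007,0.14,0.05,0],[0.0,-0.01,0.16,0.08,0],[0.0,-0.04,0.16,0.11,0],[0.0,-0.07,0.16,0.14,0],[0.0,-0.1,0.16,0.16,0],[0.0,-0.12,0.16,0.16,0],[0.0,-0.12,0.16,0.16,0]],
])

```text
clock: 23.72
position: [0.4826, 0.148, 0.203]
ee_rot: [1.858, 1.859, -0.154]
force: [-0.6, -0.1, -1.5]
width: 0.004
```

```bash
python3 s.py|tail -1
python3 - <<'E'
from h import *
im,d=eyes.get_image("side");crop(im,250,350,150,230,8,"pics/sd15.png")
im,d=eyes.get_image("scene");crop(im,170,320,140,290,5 if 0 else 4,"pics/sc15.png")
im,d=eyes.get_image("wrist");cv2.imwrite("pics/wr15.png",im[:,:,::-1])
E
```

```text
[-0.421  0.266 -0.867]] [0.48263631 0.14804385 0.20302954] 23.7167 [-0.518  0.336 -0.311  1.984  0.691  1.099 -1.224]
```

View pics/sd15.png

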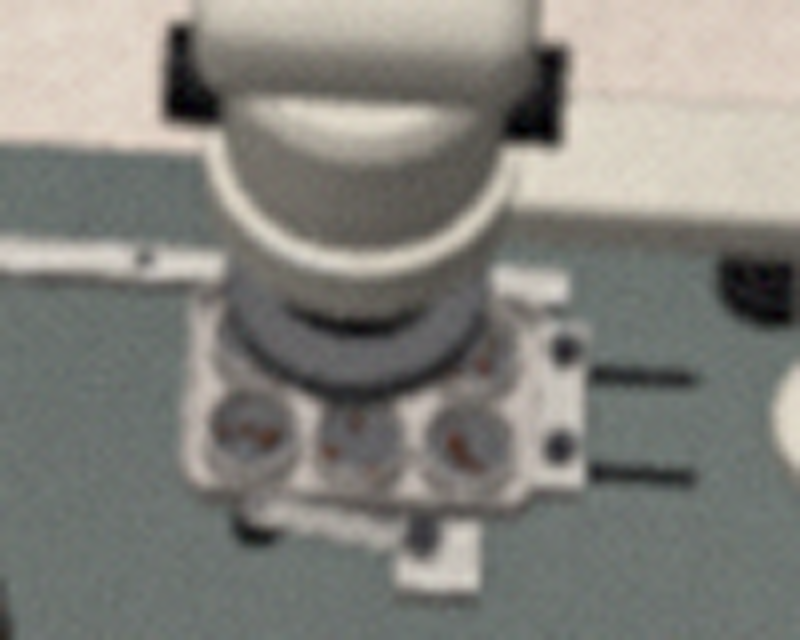

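View pics/sc15.png

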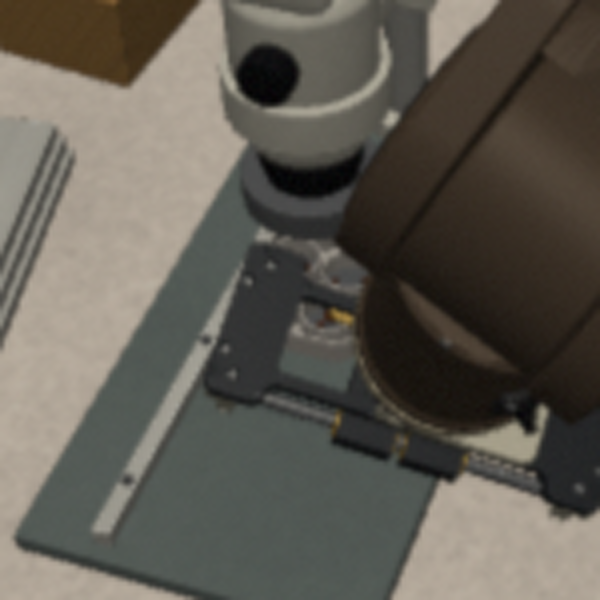

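View pics/wr15.png

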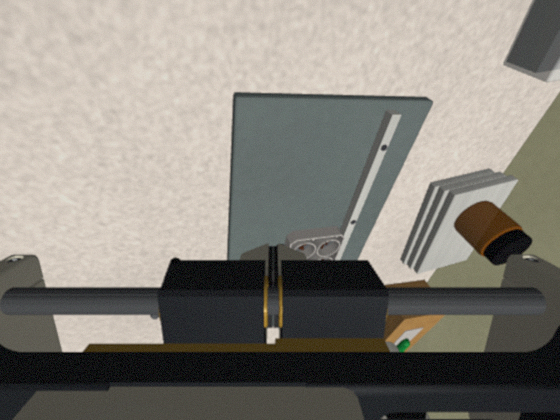

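Call:
step_arm([
  [[0.0,-0.03,0,0.02,0],[0.0,-0.06,0,0.04,0],[0.0,-0.09,-0.01,0.06,0],[0.0,-0.12,-0.03,0.08,0],[0.0,-0.14,-0.05,0.1,0],[0.0,-0.16,-0.07,0.12,0],[0.0,-0.17,-0.09,0.14,0],[0.0,-0.17,-0.09,0.14,0]],
])

```text
clock: 24.53
position: [0.3158, 0.0544, 0.3445]
ee_rot: [1.863, 1.852, -0.154]
force: [0.0, 0.0, -0.2]
width: 0.005
```

Run:
```python
from h import *
im,d=eyes.get_image("scene");crop(im,215,290,175,240,8,"pics/sc16.png")
ims=[eyes.get_image("side")[0].astype(float) for _ in range(6)];crop(np.mean(ims,0).astype(np.uint8),268,328,175,220,12,"pics/sd16.png")
```

```text
(no output)
```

View pics/sc16.png

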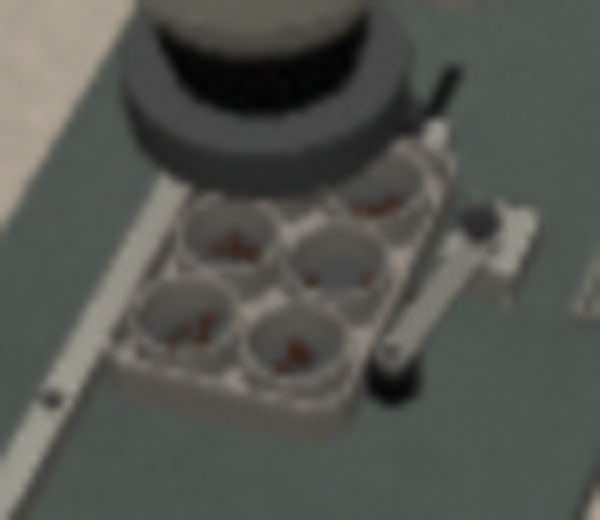

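View pics/sd16.png

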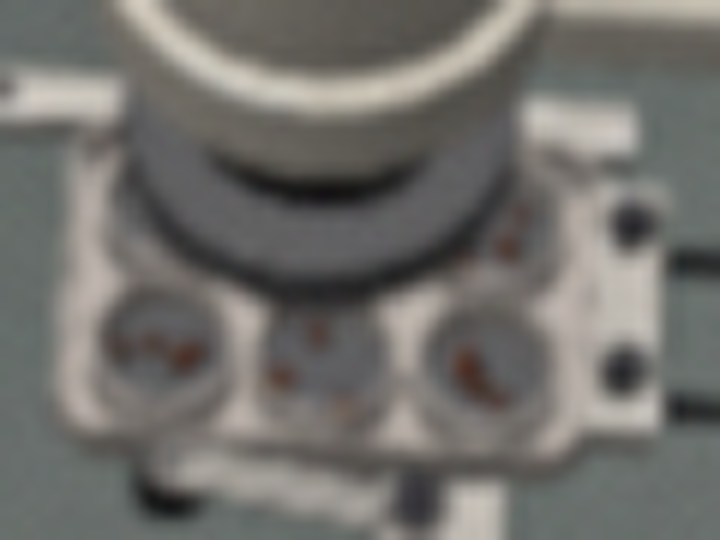

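Run:
```python
from tip import *
w=eyes.camera_params("side");c=eyes.camera_params("scene")
f=lambda U,V,z:np.round(toS(onz(w,(U+.5)/12-.5+268,(V+.5)/12-.5+175,z)),1)[0]
g=lambda U,V,z:np.round(toS(onz(c,(U+.5)/8-.5+215,(V+.5)/8-.5+175,z)),1)[0]
print("side -x edge",f(100,431,.04),f(550,460,.04),"trail",f(60,390,.04),f(72,170,.04),"lead",f(590,300,.04),f(584,420,.04),"stop back",f(662,210,.034),f(660,425,.034))
print("scene trail top",g(125,365,.04),g(320,402,.04),"bottom",g(125,385,.02),g(305,438,.02),"-x side top",g(360,380,.04),g(450,180,.04))
```

```text
side -x edge [-44.   49.6  20. ] [-44.6 -57.6  20. ] trail [-33.8  59.9  20. ] [25.6 61.3 20. ] lead [ -1.5 -65.5  20. ] [-33.6 -65.3  20. ] stop back [ 27.1 -82.2  14. ] [-30.8 -83.7  14. ]
scene trail top [31.3 62.7 20. ] [-34.9  58.1  20. ] bottom [36.3 54.7  0. ] [-28.8  58.1   0. ] -x side top [-44.   45.1  20. ] [-42.4 -51.2  20. ]
```

Run:
```python
from cell import observe, arm
s=observe();print(s["clock"],s["force"]);print(arm.sign_off())
```

```text
24.8833 [0.9309391  0.76415014 0.10116084]
the job is handed in; nothing more can be done
None
```

I handed the job in at 24.9 s, and my last checks put the plate home against the end stop and flush along the fence. `sign_off()` gave no verdict, so success isn't confirmed.

**What I did**
- **Tilt:** the moves have no tilt command, so I drove the arm against its reach limits. That leaned the closed gripper about 30° and left it with about 15° of sideways roll. I then turned it so the lean cleared the optical head.
- **Side push:** I pushed the plate's -x side with the fingertips until it lay along the fence, where the force rose to about 13 N.
- **End push:** I pushed the trailing end along the fence, past the roller and under the lens. The last few millimetres went in steps of 0.6 mm or less.
- **Stop:** it stalled against the stop at about 10 N measured, below the 25 N limit. I then backed the arm off and away.

**Last checks from the images**
- **Fence:** the plate's -x edge read -44.0 to -44.6 mm over 107 mm, about 0.006 rad. The fence face, measured in the same camera, read about 2 mm low in x with nearly the same slant. That puts the plate flush at x of about 0.
- **End stop:** the leading edge read -65.4 mm and the stop's face about -66 mm. The stop's back face still read -82 to -84 mm, as at the start, so it has not moved.
- **Trailing end:** it read 60 to 61 mm in the side view and 58 to 63 mm in the coarser scene view, against 62 mm expected. These readings don't agree to better than 1–2 mm, so the stall in motion and the force rise are the stronger evidence that it is home.
- **Other objects:** I saw no bystander displaced, but I did not re-measure them.

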